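# Load the inspection slide and index it to the next hole

### The job

Lay the yellow plug flat in the white nest of the inspection slide with its pale contact end towards the lens. Then press down the slide's red sprung knob, slide the carriage towards the lens and let the knob pop fully up in the next hole. Work gently and by feel: do not force the carriage against its locking pin, leave the other things on the bench alone, and let go of everything at the end.

Things in the scene. Friction and masses are not known exactly. Their poses are not given: they have to be found in the camera images.
- yellow_plug: Yellow harness plug, 26 wide (x) x 55 long (y) x 17 high mm, about 30 g, lying flat on the bench. Origin: centre of the underside; z up. Its pale narrower contact end (22 mm wide) points along its own -y, the yellow cable end along +y. The yellow body spans y -14 to +28 mm; grasp it there, across its width (x).
- plug_contacts (a point): Middle of the plug's contact end face: 27 mm from the plug's origin along its -y and 8.5 mm up.
- slide_bed: Slide fixed to the bench: blue base 96 (x) x 262 (y) mm, rail top 35 mm up, black lens block (64 wide, 72 mm high) at y +127 to +155. Origin on the bench. Its grey carriage (74 x 130 mm, y -62 to +68 mm at joint 0, flat top 49 mm above the bench) runs along the bed's y; +y is towards the lens. At joint 0 its knob is at y -45 mm, its nest at y +33 mm (x = 0).
- nest (a point): Centre of the nest's floor on the carriage, 49 mm above the bench; axes as the bed's (+y to the lens). White walls 6 mm high; inside 29 (x) x 58 (y) mm, so 1.5 mm play round the plug. The side walls are open from y -24 to +10 mm, where fingers can reach the carriage top. The plug's origin belongs on this point, its contact end to +y (its own y along the nest's -y).
- knob_top (a point): Centre of the top of the red knob: a square block 22 x 22 mm, sides along the bed's axes, 32 mm high, 60 to 92 mm above the bench when up, on a thin stem with a spring. Grip it by its sides or press on its top; it moves with the carriage. Free space of 39 mm between it and the loaded plug.
- lens (a point): Middle of the lens on the end block, 121 mm from the bed's origin along +y, 56 mm above the bench.
- carriage (a joint): Carriage position along the bed, m: 0 at the start (locked in the loading hole, 2.5 mm play either way), growing towards the lens; travel -0.03 to 0.055, friction 1.5 N (3 N with the pin riding). The next hole lies somewhere between 0.028 and 0.044: its plate is adjustable and hidden under the carriage, so it must be found by feel; 1.5 mm play either way there.
- knob (a joint): Knob travel, m: 0 up (pin in a hole), 0.009 at the bottom stop; spring 4.5 N when up to 6.7 N when down. From about 0.007 the pin is clear and the carriage can slide. Let go off a hole, it rides on the rail at about 0.007 while the carriage is pushed on (by the knob's side or the carriage), and springs up to 0 by itself over the next hole, which stops the carriage firmly.
- lock_pin: Round-headed steel locking pin, 8 mm thick, fixed to the knob's lower end, hidden under the carriage; origin on the bench below the knob when that is up. With the knob up it sits in a hole of the rail and locks the carriage; more than 12 N on it counts as forcing.
- tape_roll: Bystander: roll of black insulating tape, 66 mm across, 19 mm high; origin at the centre of its underside.
- driver_red: Bystander: screwdriver with a red handle, 150 mm long, lying on the bench.
- ipa_bottle: Bystander: white bottle with a red cap, 52 mm across, 150 mm high; origin at the centre of its underside.

How it is judged:
By the outcome, as a careful person would: the job done as asked, in the order asked, and still so for the second after the job is handed in, with the robot touching nothing.
It also fails if it takes over 58 s, if anything falls off the work surface, if the arm or the gripper's body presses on something with over 40 N, if the wrist force passes 120 N, or if a joint passes its speed limit or range.

### The arm

A 6-joint arm with a two-finger parallel gripper is mounted at the origin on a cart in front of the work surface, level with it; the furniture and walls round the work are solid. World frame = base frame: x ahead of the robot, y to its left, z up, the work surface at z = 0. Lengths are in mm, angles in degrees, forces in N, time in s.
With the tool pointing down it reaches from about 300 to 850 mm from the base axis. Payload 4.2 kg.
Tool frame: the origin (TCP) lies at the very end of the fingers, on their centre line; the grasp point (between the pads) lies env.pinch_z behind it (env.pinch_z is the distance from the TCP to the grasp point, in mm); z points along the fingers, y is the line along which they close (so a half turn about z gives the same grasp; the last joint's range is limited). The gripper opens to 91 mm and grips with 3 to 60 N. Pads are 32 mm wide; open, the fingers measure 118 mm over their backs; the gripper's body (76 mm by 178 mm) begins 60 mm behind the grasp point.
Start: joints at [-66.578, 18.312, 89.639, -0, 72.044, -1.146], TCP at [239.08, -522.961, 179.076] pointing down, gripper open.
Joint ranges: [-177.97, 177.97], [-48.28, 115.42], [12.27, 149.76], [-77.06, 257.06], [2.81, 150.46], [-146.56, 146.56]. Speed limits (degrees/s): [147.25, 147.25, 180, 180, 180, 180].

### API

Orientations are given as [roll, pitch, yaw] about the fixed x, y, z axes, in that order (R = Rz(yaw) Ry(pitch) Rx(roll)).
In Python, from workcell import state, vision, job_done, env gives the robot as it stands.
- The arm moves only by the tool servo_tool, never from a script. Its argument "rows" is a list of rows, each a list of 5 numbers: the shift along the tool's x, y, z scaled (see below), then the turn about the tool's z scaled (see below), then the opening, from 0 (shut) to 1 (fully open). A call has 1 to 20 rows; each row is the pose to reach, as a shift and turn from the pose commanded when the call began, along the tool's axes at that moment; what a row does not reach only later rows make up. The controller multiplies each number of a shift by 200 mm and each number of a turn by 90 degrees. A row lasts 1/12 s, in which the tool goes at most 41.7 mm and 7.16 degrees, less where a joint would pass 70% of its speed; a pose out of reach is approached as far as the arm can. A call with a number of a shift or a turn outside -1 to 1 is refused whole. A call with a gripper value outside its range is refused whole. The fingers move at their own pace and stop on an object; "force" is the grip in N (left out, the last holds). Time passes only in rows, so rows that repeat a pose let the fingers close. It gives the time, the measured TCP pose, the force, the opening and the grip force at its end, in the units of the state.
- state(): the state, without advancing time (a new reading comes with each control period).
- vision.grab_frame(name): name is "scene" or "side" or "wrist"; returns the picture (384x512x3 uint8, red, green, blue); there is no depth.
- vision.camera_info(name): a dict with "vertical_fov" (degrees; the focal length in pixels is half the picture's height over the tangent of half this angle, whatever the lens; pixels are square), "cx", "cy" (the principal point, pixels), "T" (4x4, takes a point from camera to world coordinates). Camera axes: x right, y up, looking along -z (the intrinsics and any distortion apply to the point x, -y, -z); pixel columns grow to the right and rows downward; lengths in mm; the calibration is good to about 2 mm. The wrist camera is an equidistant fisheye: a pixel r from the principal point sees the ray r / f radians off the axis. A picture is of the moment at which its call begins: read the wrist's pose just before it. camera_info takes no time and is no camera call; for the wrist camera it gives the pose at the moment of the call.
- job_done(): hands the job in; it is judged then, once.
The state is a dict: "time_s": time; "qpos": joint angles; "qvel": joint speeds; "effort": joint torques, N m; "ee_pos": TCP position; "ee_rot": TCP orientation; "force": force on the tool from outside, world axes, zero at the start; "torque": the same for the moment, N m; "gripper_width": finger opening in mm; "gripper_force": force on a finger pad.
Only numpy, scipy, OpenCV 4.12 (cv2) and the standard library are available. Lean on these libraries where they do the work, as an engineer would, in place of code of your own. Each camera call takes 0.05 s, during which the arm holds its last target. There are 200 camera calls.

## Working session

There is one attempt and no reset: what is moved stays moved. The work goes in short steps, Python scripts to look and compute and a tool call to move; the robot and the scene stay as the last step left them, time stands still between calls to the robot, and variables do not carry over. Pictures are saved under pics/ and viewed, at most 10 in all, crops included, and the job is handed in when it is done.

Besides the shell and the picture viewer there is one more tool, called after ">>>" as name([rows], argument=value, ...), one row to a line, values as JSON. servo_tool: Moves the arm, as the interface text tells. Its arguments: {"type":"object","properties":{"rows":{"type":"array"},"force":{"type":"number"}},"required":["rows"]}

```bash
ls; mkdir -p pics
python3 - <<'E'
from workcell import state, vision, env
import cv2,numpy as np
print(state()); print(env.pinch_z)
a=[vision.grab_frame(n) for n in("scene","side")]
cv2.imwrite("pics/a.png",a[0][:,:,::-1]);cv2.imwrite("pics/b.png",a[1][:,:,::-1])
for n in("scene","side","wrist"):print(n,vision.camera_info(n))
E
```

```text
pics
{'time_s': 0.0, 'qpos': array([-6.65784344e+01,  1.83522611e+01,  8.97087197e+01, -2.18511753e-03,
        7.20440639e+01, -1.14602834e+00]), 'qvel': array([-0.03365059, -0.06769408, -0.05070848, -0.04440328,  0.08390414,
        0.02527349]), 'effort': array([-7.08728385e-04, -4.12464881e+01, -2.31975156e+01,  7.25385128e-02,
        4.56118758e-02, -1.74516681e-04]), 'ee_pos': array([ 238.81823261, -522.40948121,  178.19846047]), 'ee_rot': array([-1.79894935e+02, -2.39257598e-05,  2.45682695e+01]), 'force': array([-0.63285353, -0.85426399, -0.10771425]), 'torque': array([ 0.03917177, -0.02038099, -0.00724833]), 'gripper_force': 0.0, 'gripper_width': 91.13003865076233}
18.8
scene {'vertical_fov': 42.45351564594632, 'cx': 256.6600643432815, 'cy': 187.7321533906373, 'T': array([[-5.16057603e-01,  3.51170786e-01, -7.81257723e-01,
        -6.97908502e+02],
       [-8.56458631e-01, -1.97948428e-01,  4.76754689e-01,
         7.27684651e+02],
       [ 1.27735807e-02,  9.15147802e-01,  4.02916041e-01,
         7.08853661e+02],
       [ 0.00000000e+00,  0.00000000e+00,  0.00000000e+00,

[... 207 characters left out ...]
],
       [-1.78130573e-01,  5.02050789e-01, -8.46294573e-01,
        -1.07748256e+03],
       [-1.17080097e-02,  8.58907218e-01,  5.11997376e-01,
         7.22244282e+02],
       [ 0.00000000e+00,  0.00000000e+00,  0.00000000e+00,
         1.00000000e+00]])}
wrist {'vertical_fov': 65.70646984690485, 'cx': 258.30724087687173, 'cy': 191.95740489935534, 'T': array([[ 4.14909260e-01,  8.73308809e-01,  2.55307716e-01,
         3.10766925e+02],
       [-9.09862079e-01,  3.98591949e-01,  1.15219162e-01,
        -4.90191382e+02],
       [-1.14169055e-03, -2.80100306e-01,  9.59970059e-01,
         3.83586778e+02],
       [ 0.00000000e+00,  0.00000000e+00,  0.00000000e+00,
         1.00000000e+00]])}
```

View pics/a.png

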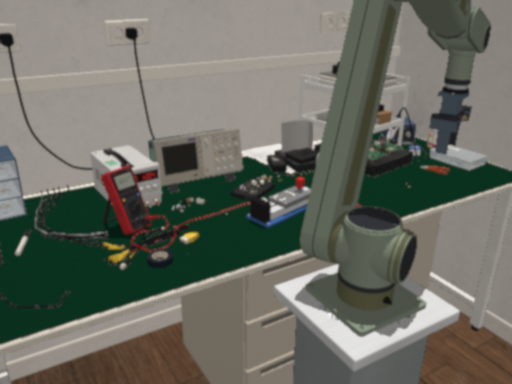

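View pics/b.png

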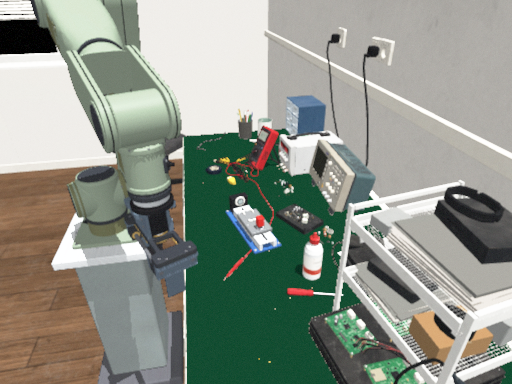

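Side view: the slide is at about (253,228) with the lens block at (238,203) and the knob at (260,221). The yellow plug is probably at (231,181), with the tape at (213,170) and the bottle at (313,258). In the scene view the plug is at (190,238), the knob at (300,182) and the lens block at (260,208).

```bash
cat > h.py <<'E'
from workcell import state, vision, env
import cv2,numpy as np
def ray(n,u,v,ci=None):
    ci=ci or vision.camera_info(n);f=192/np.tan(np.radians(ci["vertical_fov"]/2))
    x,y=u-ci["cx"],v-ci["cy"]
    if n=="wrist":
        r=np.hypot(x,y)+1e-9;t=r/f;d=np.array([x/r*np.sin(t),-y/r*np.sin(t),-np.cos(t)])
    else: d=np.array([x/f,-y/f,-1])
    T=np.array(ci["T"]);return T[:3,3],T[:3,:3]@(d/np.linalg.norm(d))
def pt(n,u,v,z,ci=None):
    o,d=ray(n,u,v,ci);return (o+d*(z-o[2])/d[2])
def proj(n,P,ci=None):
    ci=ci or vision.camera_info(n);f=192/np.tan(np.radians(ci["vertical_fov"]/2))
    c=np.linalg.inv(np.array(ci["T"]))@np.r_[P,1];x,y,z=c[0],-c[1],-c[2]
    if n=="wrist":
        r=np.hypot(x,y)+1e-9;t=np.arctan2(r,z);return ci["cx"]+f*t*x/r,ci["cy"]+f*t*y/r
    return ci["cx"]+f*x/z,ci["cy"]+f*y/z
def blobs(img,lo,hi,amin=15):
    h=cv2.cvtColor(img,cv2.COLOR_RGB2HSV);m=cv2.inRange(h,np.array(lo),np.array(hi))
    n,l,s,c=cv2.connectedComponentsWithStats(m)
    return m,[(s[i,4],c[i].round(1),s[i,:4]) for i in range(1,n) if s[i,4]>=amin]
E
python3 - <<'E'
from h import *
np.set_printoptions(suppress=True,precision=1)
for n,f in(("scene","a"),("side","b")):
    im=cv2.imread(f"pics/{f}.png")[:,:,::-1].copy()
    for nm,lo,hi,z in(("Y",(20,120,110),(35,255,255),8),("R",(0,150,110),(6,255,255),80),("B",(105,120,60),(125,255,255),10)):
        for b in blobs(im,lo,hi)[1]: print(n,nm,b[0],b[1],b[2],pt(n,*b[1],z))
E
```

```text
scene Y 92 [191.3 235.5] [184 232  15  10] [461.4 238.1   8. ]
scene Y 81 [113. 246.] [104 242  20   8] [514.2 449.1   8. ]
scene Y 128 [118.6 256.1] [109 250  20  13] [454.9 451.3   8. ]
scene R 33 [148.5 175.3] [144 173  10   6] [785.9 244.   80. ]
scene R 76 [299.8 181.5] [296 177   9  11] [ 495.5 -165.    80. ]
scene B 234 [277.7 217.5] [247 206  59  21] [429.7 -38.1  10. ]
side Y 45 [224.4 159.8] [220 157  10   7] [447.4 454.7   8. ]
side Y 27 [240.2 159.3] [236 157  10   5] [522.2 445.    8. ]
side Y 48 [232.  180.7] [228 177   8   8] [457.4 239.4   8. ]
side R 17 [275.6 136.2] [273 130   6  14] [712.4 522.3  80. ]
side R 43 [254.  170.4] [247 165  16  12] [542.2 175.6  80. ]
side R 76 [259.6 220.6] [256 215   8  12] [ 497.8 -175.1   80. ]
side R 73 [314.1 238.4] [310 233  10  11] [ 637.9 -295.9   80. ]
side R 21 [239.3 261.6] [234 257  11  10] [ 407.4 -354.1   80. ]
side R 18 [230.3 271.4] [226 267   9  10] [ 379.  -387.3   80. ]
side R 40 [311.  271.4] [304 268  15   6] [ 585.7 -427.4   80. ]
side R 18 [291.6 289. ] [287 288  12   5] [ 519.7 -477.7   80. ]
side R 15 [306.3 289.7] [300 289  13   3] [ 554.4 -486.7   80. ]
side B 246 [309.5 118.8] [298 107  26  26] [1024.9  937.    10. ]
side B 25 [319.  108.6] [314 107  11   5] [1150.6 1123.1   10. ]
side B 319 [247.8 234.9] [226 210  55  44] [ 462.3 -150.4   10. ]
```

>>> servo_tool([
  [0.75,-0.68,-0.3,0,1],
  [0.75,-0.68,-0.3,0,1],
  [0.75,-0.68,-0.3,0,1],
  [0.75,-0.68,-0.3,0,1],
  [0.75,-0.68,-0.3,0,1],
  [0.75,-0.68,-0.3,0,1],
])

```text
time_s: 0.6
ee_pos: [321.1, -332.2, 241.2]
ee_rot: [179.9, -0.2, 24.8]
force: [-0.7, -0.3, 0.5]
gripper_width: 91.4
gripper_force: 0.0
```

>>> servo_tool([
  [0.75,-0.68,0,0,1],
  [0.75,-0.68,0,0,1],
  [0.75,-0.68,0,0,1],
  [0.75,-0.68,0,0,1],
  [0.75,-0.68,0,0,1],
  [0.75,-0.68,0,0,1],
  [0.75,-0.68,0,0,1],
])

```text
time_s: 1.18
ee_pos: [399.1, -149.9, 238.6]
ee_rot: [180.0, 0.1, 24.8]
force: [-0.6, -0.0, -0.3]
gripper_width: 91.0
gripper_force: 0.0
```

Run:
```python
from h import *
import pickle
s=state();print(s['time_s'],s['ee_pos'],s['ee_rot'],s['qpos'])
ci=vision.camera_info("wrist");im=vision.grab_frame("wrist")
pickle.dump(ci,open("c.pkl","wb"));cv2.imwrite("pics/c.png",im[:,:,::-1])
```

```text
1.1833 [ 399.05041556 -149.91260081  238.6439451 ] [1.79999107e+02 5.99577754e-02 2.48040572e+01] [-2.20971463e+01  2.60814597e+00  1.00953631e+02 -4.56552910e-02
  7.64785416e+01  4.31094863e+01]
```

View pics/c.png

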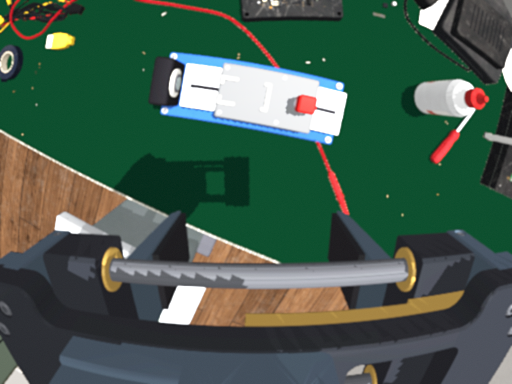

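The wrist view shows the whole slide: blue base corners at about (176,54), (345,84), (331,142) and (161,108), the knob at (306,104) and the black lens block at (166,82) on the left. The plug is at (60,41) with its pale end left, and the tape is at (9,62).

Run:
```python
from h import *
import pickle
ci=pickle.load(open("c.pkl","rb"));im=cv2.imread("pics/c.png")[:,:,::-1].copy()
for nm,lo,hi,z in(("Y",(20,120,110),(35,255,255),12),("R",(0,170,110),(5,255,255),92),("B",(100,120,60),(125,255,255),12)):
    m,bs=blobs(im,lo,hi,60)
    for b in bs: print(nm,b[0],b[1],b[2],pt("wrist",*b[1],z,ci).round(1))
    if nm=="B":
        m[170:]=0;v,u=np.nonzero(m)
        P=np.array([pt("wrist",a,b,12,ci)[:2] for a,b in zip(u,v)],np.float32);r=cv2.minAreaRect(P);print(r)
    if nm=="Y":
        m[:,:40]=0;m[:,85:]=0;v,u=np.nonzero(m)
        P=np.array([pt("wrist",a,b,12,ci)[:2] for a,b in zip(u,v)],np.float32);r=cv2.minAreaRect(P);print(r)
```

```text
Y 324 [62.2 40.5] [51 32 24 18] [458.4 237.6  12. ]
Y 380 [109.5 268.2] [102 248  20  43] [107.2  18.6  12. ]
Y 358 [407.1 268.2] [396 248  20  43] [ 337.8 -482.1   12. ]
Y 2578 [356.1 312.5] [246 291 217  35] [ 215.7 -441.5   12. ]
Y 89 [371.3 372.9] [364 365  13  19] [  64.7 -596.9   12. ]
((488.21221923828125, 263.90399169921875), (115.49404907226562, 56.07136154174805), 42.753997802734375)
R 112 [30.3 31.4] [10 20 44 20] [459.7 243.4  92. ]
R 342 [476.3  98.1] [466  88  23  21] [ 632.5 -382.8   92. ]
R 84 [300.7 105.8] [296  96  17  18] [ 494.  -161.3   92. ]
R 99 [337.1 191.9] [328 170  18  42] [ 419.1 -250.6   92. ]
B 1066 [246.8  66.5] [169  52 176  40] [518.3 -77.3  12. ]
B 1360 [238.1 122.6] [160  83 174  62] [438.6 -99.9  12. ]
((482.381591796875, -100.08451843261719), (97.18384552001953, 261.2726745605469), 14.13402271270752)
```

>>> servo_tool([
  [0.54,-0.82,0,0,1],
  [0.54,-0.82,0,0,1],
  [0.54,-0.82,0,0,1],
  [0.54,-0.82,0,0,1],
  [0.54,-0.82,0,0,1],
])

```text
time_s: 1.65
ee_pos: [429.2, 43.9, 238.9]
ee_rot: [-180.0, -0.0, 24.4]
force: [-0.2, -1.3, -0.8]
gripper_width: 91.5
gripper_force: 0.0
```

>>> servo_tool([
  [0.54,-0.82,0.5,0,1],
  [0.54,-0.82,0.5,0,1],
  [0.54,-0.82,0.5,0,1],
  [0.54,-0.82,0.5,0,1],
  [0.54,-0.82,0.5,0,1],
  [0.54,-0.82,0.5,0,1],
  [0.54,-0.82,0.5,0,1],
])

```text
time_s: 2.23
ee_pos: [459.0, 237.3, 136.6]
ee_rot: [180.0, 0.2, 24.6]
force: [0.0, 0.3, -0.4]
gripper_width: 91.2
gripper_force: 0.0
```

```bash
cat >> h.py <<'E'
def snap(name,n="wrist"):
    import pickle
    s=state();print(s['time_s'],s['ee_pos'].round(1),s['ee_rot'].round(2),s['qpos'].round(1),s['force'].round(1))
    ci=vision.camera_info(n);im=vision.grab_frame(n)
    pickle.dump(ci,open(name+".pkl","wb"));cv2.imwrite(f"pics/{name}.png",im[:,:,::-1]);return ci,im
E
python3 - <<'E'
from h import *
ci,im=snap("d")
m,bs=blobs(im,(20,120,110),(35,255,255),150)
for b in bs:print(b[0],b[1],b[2],pt("wrist",*b[1],14,ci).round(1))
E
```

```text
2.2333 [459.  237.3 136.6] [179.98   0.24  24.62] [ 26.1  15.1 100.8  -0.   64.4  91.5] [ 0.   0.3 -0.4]
343 [118.   60.7] [107  33  22  54] [520.3 444.4  14. ]
497 [ 95.6 111.8] [78 95 42 36] [453.5 450.1  14. ]
191 [115.8 129.8] [ 99 119  37  23] [443.  415.3  14. ]
799 [255.2 176.2] [236 161  40  29] [458.8 240.7  14. ]
310 [405.3 266.9] [395 247  19  45] [429.3  -3.1  14. ]
2755 [355.1 312.5] [245 291 219  36] [335.2  25.1  14. ]
```

View pics/d.png

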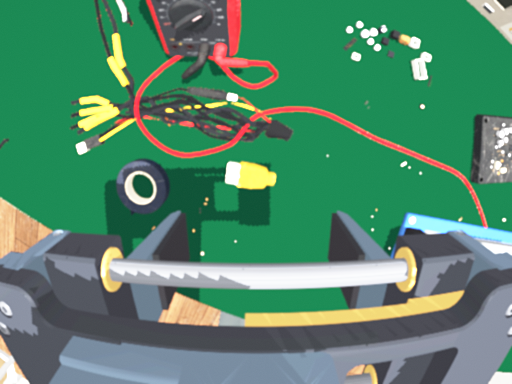

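The plug is at about (250,176), with its pale contacts at (232,173) pointing left and the yellow cable end right. The tape is at (142,187) and the cable connector at (280,130), both clear.

```bash
cat >> h.py <<'E'
def rect(m,z,ci,n="wrist"):
    v,u=np.nonzero(m);P=np.array([pt(n,a,b,z,ci)[:2] for a,b in zip(u,v)],np.float32)
    return cv2.minAreaRect(P),P
E
python3 - <<'E'
from h import *
import pickle
ci=pickle.load(open("d.pkl","rb"));im=cv2.imread("pics/d.png")[:,:,::-1].copy()
h=cv2.cvtColor(im,cv2.COLOR_RGB2HSV)
roi=np.zeros(h.shape[:2],np.uint8);roi[155:200,215:285]=255
y=cv2.inRange(h,np.array((18,90,90)),np.array((36,255,255)))&roi
w=cv2.inRange(h,np.array((0,0,130)),np.array((179,80,255)))&roi
w2=cv2.inRange(h,np.array((0,0,120)),np.array((60,255,255)))&roi
for nm,m in(("y",y),("w",w),("all",w2)):
    r,P=rect(m,15,ci);print(nm,r,P.mean(0))
    l=cv2.fitLine(P,cv2.DIST_L2,0,.01,.01).ravel();print(np.degrees(np.arctan2(l[1],l[0])))
c=im[150:205,205:300];cv2.imwrite("pics/d2.png",cv2.resize(c,None,fx=7,fy=7)[:,:,::-1])
E
```

```text
y ((458.7480163574219, 238.79061889648438), (31.498920440673828, 42.88892364501953), 14.381141662597656) [458.86978 240.75264]
-74.97267
w ((451.7189025878906, 265.8013610839844), (27.77146339416504, 16.68499755859375), 20.170928955078125) [451.82413 265.75928]
19.746988
all ((457.76123046875, 245.89308166503906), (32.271209716796875, 58.23817825317383), 19.13152313232422) [457.1199  247.45567]
-74.48075
```

View pics/d2.png

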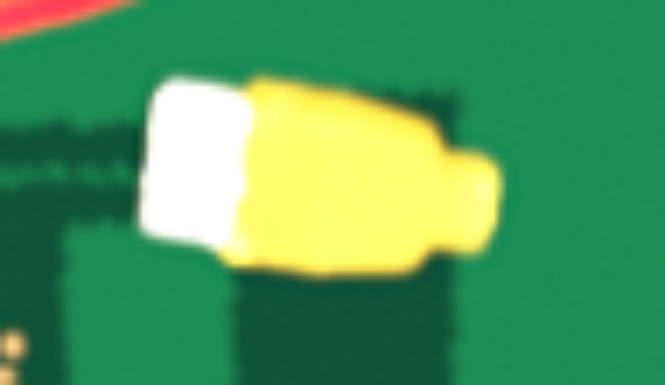

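The crop shows the pale end on the left at (195,160) and the cable end on the right at (470,205), so the axis tilts about 9° in the picture. That puts the contacts' heading at about 105° in the world frame. The body centre is at about (458.7, 238.9).

>>> servo_tool([
  [0.003,-0.007,0.05,-0.897,0.55],
  [0.003,-0.007,0.1,-0.897,0.55],
  [0.003,-0.007,0.15,-0.897,0.55],
  [0.003,-0.007,0.2,-0.897,0.55],
  [0.003,-0.007,0.25,-0.897,0.55],
  [0.003,-0.007,0.3,-0.897,0.55],
  [0.003,-0.007,0.35,-0.897,0.55],
  [0.003,-0.007,0.35,-0.897,0.55],
  [0.003,-0.007,0.35,-0.897,0.55],
  [0.003,-0.007,0.35,-0.897,0.55],
  [0.003,-0.007,0.35,-0.897,0.55],
  [0.003,-0.007,0.35,-0.897,0.55],
  [0.003,-0.007,0.35,-0.897,0.55],
])

```text
time_s: 3.37
ee_pos: [460.0, 236.4, 70.3]
ee_rot: [179.9, 0.0, 105.2]
force: [-0.3, -0.5, 0.4]
gripper_width: 50.1
gripper_force: 0.0
```

Run:
```python
from h import *
ci,im=snap("e")
h=cv2.cvtColor(im,cv2.COLOR_RGB2HSV)
u,v=proj("wrist",(458.7,238.9,10),ci);print(u,v)
roi=np.zeros(h.shape[:2],np.uint8);roi[int(v)-60:int(v)+50,int(u)-35:int(u)+35]=255
y=cv2.inRange(h,np.array((18,90,90)),np.array((36,255,255)))&roi
r,P=rect(y,15,ci);print(r)
l=cv2.fitLine(P,cv2.DIST_L2,0,.01,.01).ravel();print(np.degrees(np.arctan2(l[1],l[0])))
c=im[90:290,150:360];cv2.imwrite("pics/e2.png",cv2.resize(c,None,fx=3,fy=3)[:,:,::-1])
```

```text
3.3667 [460.  236.4  70.3] [1.7990e+02 3.0000e-02 1.0515e+02] [ 2.600e+01  1.870e+01  1.064e+02 -1.000e-01  5.490e+01  1.080e+01] [-0.3 -0.5  0.4]
258.11842836253965 190.57943382186238
((456.98187255859375, 259.18023681640625), (82.63973999023438, 34.69163513183594), 83.47112274169922)
84.345436
```

View pics/e2.png

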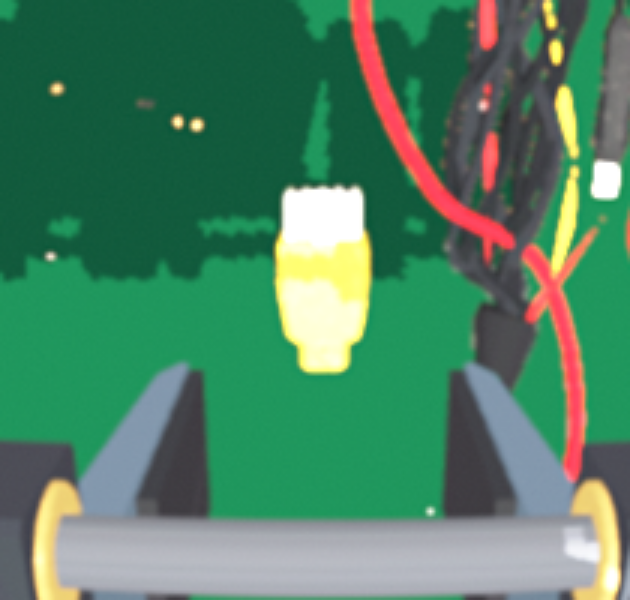

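The near view agrees with the estimate: the plug body centre is at full-picture pixel (257.7,190.8) against (258.1,190.6) predicted, and it is aligned with the fingers. A black connector lies about 40 mm to the right, so I'll narrow the opening before going down.

>>> servo_tool([
  [0,0,0.1,0,0.42],
  [0,0,0.1,0,0.42],
  [0,0,0.1,0,0.42],
  [0,0,0.1,0,0.42],
])

```text
time_s: 3.75
ee_pos: [459.3, 238.3, 49.7]
ee_rot: [180.0, 0.0, 105.2]
force: [-0.5, -0.1, -0.9]
gripper_width: 38.2
gripper_force: 0.0
```

```bash
cat >> h.py <<'E'
def rel(x,y,z,yaw):
    s=state();c=np.radians(s['ee_rot'][2]);d=np.array([x,y,z])-s['ee_pos']
    print(s['time_s'],s['ee_pos'].round(2),s['ee_rot'].round(2),s['force'].round(2),s['gripper_width'],s['gripper_force'])
    t=np.array([d[0]*np.cos(c)+d[1]*np.sin(c),d[0]*np.sin(c)-d[1]*np.cos(c),-d[2]])
    print("mm",t.round(2),"units",(t/200).round(4),"turn",-(yaw-s['ee_rot'][2])/90)
E
python3 -c "
from h import *;rel(458.7,238.9,3,105.3)"
```

```text
3.75 [459.33 238.27  49.69] [1.7997e+02 1.0000e-02 1.0523e+02] [-0.5  -0.06 -0.89] 38.205279576730206 0.0
mm [ 0.77 -0.44 46.69] units [ 0.0038 -0.0022  0.2335] turn -0.0007964896336244149
```

>>> servo_tool([
  [0.003,-0.002,0.08,0,0.42],
  [0.003,-0.002,0.16,0,0.42],
  [0.003,-0.002,0.21,0,0.42],
  [0.003,-0.002,0.23,0,0.42],
  [0.003,-0.002,0.23,0,0.42],
  [0.003,-0.002,0.23,0,0.2],
  [0.003,-0.002,0.23,0,0.2],
  [0.003,-0.002,0.23,0,0.2],
  [0.003,-0.002,0.23,0,0.2],
  [0.003,-0.002,0.23,0,0.2],
], force=12)

```text
time_s: 4.58
ee_pos: [458.6, 239.4, 3.5]
ee_rot: [180.0, -0.0, 105.3]
force: [-0.4, 1.0, -0.3]
gripper_width: 18.2
gripper_force: 0.0
```

Run:
```python
from h import *
ci,im=snap("f")
print(proj("wrist",(458.7,238.9,10),ci))
c=im[90:290,150:360];cv2.imwrite("pics/f2.png",cv2.resize(c,None,fx=3,fy=3)[:,:,::-1])
```

```text
4.5833 [458.6 239.4   3.5] [179.95  -0.   105.3 ] [ 26.3  23.5 110.8  -0.   45.7  11. ] [-0.4  1.  -0.3]
(np.float64(259.0327261271865), np.float64(220.629702477157))
```

View pics/f2.png

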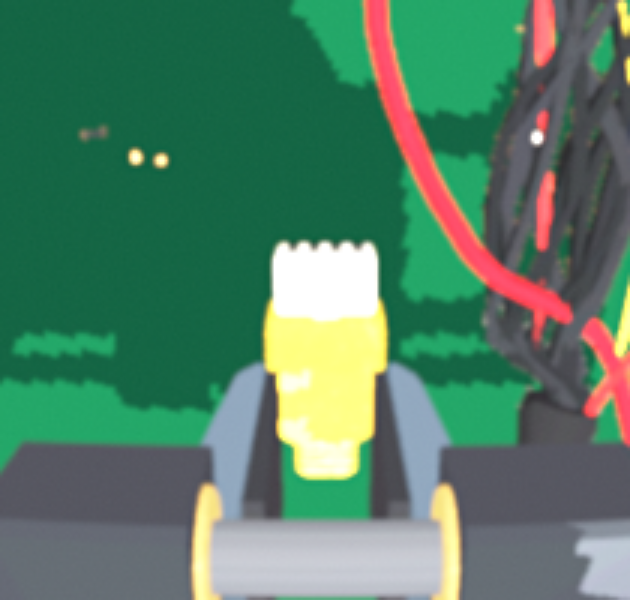

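Run:
```python
from h import *
import pickle
ci=pickle.load(open("f.pkl","rb"));ce=pickle.load(open("e.pkl","rb"))
tx=np.array([np.cos(np.radians(105.3)),np.sin(np.radians(105.3))])
for nm,c,pts in(("f",ci,[(258.7,171.7),(258.7,194),(258.7,249),(238.2,205),(278.7,205)]),("e",ce,[(257.7,152.5),(257.7,167),(257.7,214),(241.7,185),(273.7,185)])):
    for p in pts:
        q=pt("wrist",*p,14,c)[:2]; d=q-np.array([458.7,238.9]);print(nm,q.round(1),(d@tx).round(1),(d@np.array([tx[1],-tx[0]])).round(1))
s=state();print(s['gripper_width'],s['gripper_force'])
```

```text
f [448.8 274.3] 36.8 -0.2
f [452.9 259.3] 21.2 -0.2
f [464.  218.7] -20.9 -0.3
f [441.3 247.9] 13.2 -14.4
f [468.3 255.2] 13.2 13.6
e [448.9 273.9] 36.3 -0.2
e [452.3 261.2] 23.2 -0.3
e [464.  217.8] -21.7 -0.5
e [442.6 241.2] 6.5 -14.9
e [470.7 248.8] 6.4 14.2
18.113395577496554 0.0
```

Run:
```python
from h import *
import pickle
ci=pickle.load(open("f.pkl","rb"))
tx=np.array([np.cos(np.radians(105.3)),np.sin(np.radians(105.3)),0]);ty=np.array([tx[1],-tx[0],0])
T=np.array([458.6,239.4,3.5])
for a in(16,0,-16):
  for b in(9,22.5):
    for z in(0,20,40):
      u,v=proj("wrist",T+a*tx+b*ty+[0,0,z],ci);print(a,b,z,round((u-150)*3),round((v-90)*3))
```

```text
16 9 0 365 318
16 9 20 368 345
16 9 40 373 377
16 22.5 0 420 318
16 22.5 20 430 345
16 22.5 40 441 377
0 9 0 364 380
0 9 20 367 412
0 9 40 372 450
0 22.5 0 418 380
0 22.5 20 427 411
0 22.5 40 437 449
-16 9 0 363 439
-16 9 20 366 475
-16 9 40 370 518
-16 22.5 0 416 439
-16 22.5 20 424 474
-16 22.5 40 433 517
```

>>> servo_tool([
  [0,0,0,0,0.1],
  [0,0,0,0,0.1],
  [0,0,0,0,0.1],
  [0,0,0,0,0.1],
], force=8)

```text
time_s: 4.97
ee_pos: [458.3, 239.2, 3.0]
ee_rot: [-180.0, 0.0, 105.3]
force: [-0.5, 0.2, 0.5]
gripper_width: 9.1
gripper_force: 0.0
```

Run:
```python
from h import *
ci,im=snap("g");f=cv2.imread("pics/f.png")[:,:,::-1]
for nm,i in(("f",f),("g",im)):
    h=cv2.cvtColor(i.copy(),cv2.COLOR_RGB2HSV);m=cv2.inRange(h,np.array((18,60,90)),np.array((36,255,255)))
    print(nm,[(v,*np.nonzero(m[v,220:300])[0][[0,-1]]+220) for v in range(188,256,4) if m[v,220:300].any()])
# classify along row profile
for v in(200,212,220,230):print(v,[tuple(int(x) for x in im[v,u]) for u in range(228,292,5)])
cv2.imwrite("pics/g3.png",np.vstack([cv2.resize(im[140:270,170:350],None,fx=4,fy=4)])[:,:,::-1])
```

```text
4.9667 [458.3 239.2   3. ] [-180.     0.   105.3] [ 26.3  23.5 110.8  -0.   45.7  11. ] [-0.5  0.2  0.5]
f [(192, np.int64(239), np.int64(277)), (196, np.int64(238), np.int64(278)), (200, np.int64(238), np.int64(278)), (204, np.int64(238), np.int64(278)), (208, np.int64(238), np.int64(278)), (212, np.int64(238), np.int64(278)), (216, np.int64(242), np.int64(274)), (220, np.int64(242), np.int64(274)), (224, np.int64(242), np.int64(274)), (228, np.int64(242), np.int64(274)), (232, np.int64(242), np.int64(274)), (236, np.int64(243), np.int64(272)), (240, np.int64(248), np.int64(269)), (244, np.int64(248), np.int64(269)), (248, np.int64(250), np.int64(266)), (252, np.int64(220), np.int64(299))]
g [(192, np.int64(239), np.int64(278)), (196, np.int64(239), np.int64(278)), (200, np.int64(238), np.int64(279)), (204, np.int64(238), np.int64(279)), (208, np.int64(238), np.int64(279)), (212, np.int64(239), np.int64(279)), (216, np.int64(250), np.int64(267)), (220, np.int64(250), np.int64(267)), (224, np.int64(250), np.int64(267)), (228, np.int64(250), np.int64(267)), (232, np.int64(250), np.int
[... 361 characters left out ...]
2), (255, 249, 91), (20, 101, 68), (21, 102, 69)]
212 [(20, 103, 68), (19, 103, 69), (135, 155, 90), (225, 213, 188), (255, 255, 127), (255, 255, 134), (255, 255, 131), (255, 255, 128), (255, 255, 123), (219, 208, 189), (249, 225, 115), (19, 102, 68), (21, 102, 69)]
220 [(28, 139, 88), (81, 125, 122), (147, 170, 192), (147, 170, 192), (71, 72, 81), (255, 255, 134), (255, 255, 133), (255, 255, 142), (89, 82, 82), (141, 162, 184), (147, 170, 192), (115, 167, 164), (35, 167, 104)]
230 [(62, 167, 121), (146, 169, 191), (147, 170, 192), (131, 151, 172), (71, 72, 82), (255, 255, 138), (255, 255, 138), (255, 255, 140), (75, 74, 80), (111, 126, 143), (147, 169, 191), (148, 170, 192), (86, 166, 141)]
```

View pics/g3.png

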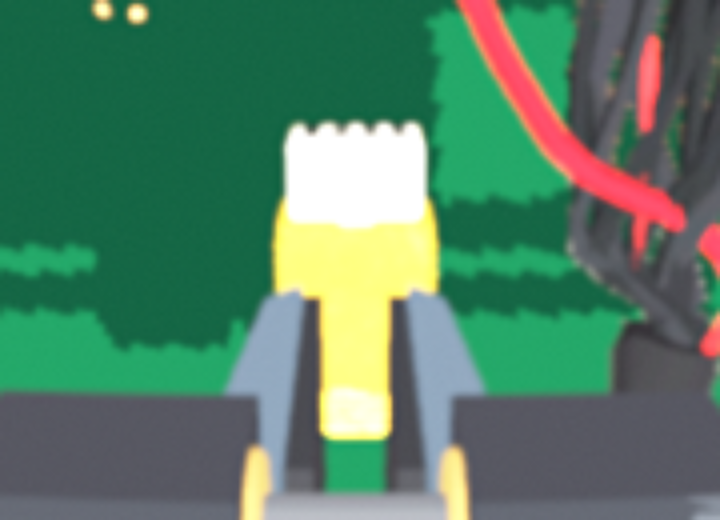

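The fingers close over the plug without touching it: the tips end at about (245,213) and (272,213). From their scale they sit about 30 mm higher than the reported TCP. I'll reopen and go down carefully by feel.

>>> servo_tool([
  [0,0,0,0,0.42],
  [0,0,0,0,0.42],
  [0,0,0,0,0.42],
  [0,0,0,0,0.42],
  [0,0,0,0,0.42],
  [0,0,0.01,0,0.42],
  [0,0,0.02,0,0.42],
  [0,0,0.02,0,0.42],
])

```text
time_s: 5.68
ee_pos: [458.0, 239.1, -1.5]
ee_rot: [-179.9, 0.0, 105.3]
force: [-0.3, -0.7, -0.5]
gripper_width: 38.5
gripper_force: 0.0
```

>>> servo_tool([
  [0,0,0.01,0,0.42],
  [0,0,0.02,0,0.42],
  [0,0,0.02,0,0.42],
])

```text
time_s: 5.93
ee_pos: [458.0, 239.1, -5.4]
ee_rot: [-180.0, 0.0, 105.3]
force: [-0.3, -0.0, -0.0]
gripper_width: 38.5
gripper_force: 0.0
```

>>> servo_tool([
  [0,0,0.01,0,0.42],
  [0,0,0.02,0,0.42],
  [0,0,0.02,0,0.42],
])

```text
time_s: 6.18
ee_pos: [458.0, 239.1, -9.4]
ee_rot: [-180.0, 0.0, 105.3]
force: [-0.4, -0.6, 0.5]
gripper_width: 38.3
gripper_force: 0.0
```

Run:
```python
from h import *
ci,im=snap("i");f=cv2.imread("pics/f.png")[:,:,::-1]
h=cv2.cvtColor(im,cv2.COLOR_RGB2HSV);m=cv2.inRange(h,np.array((18,60,90)),np.array((36,255,255)))
print([(v,*np.nonzero(m[v,220:300])[0][[0,-1]]+220) for v in range(188,256,4) if m[v,220:300].any()])
T=np.linalg.inv(np.array(ci['T']));s=state();print((T@np.r_[s['ee_pos'],1]).round(1))
```

```text
6.1833 [458.  239.1  -9.4] [-1.7995e+02  1.0000e-02  1.0529e+02] [ 26.3  24.5 111.5  -0.   44.   11. ] [-0.4 -0.6  0.5]
[(196, np.int64(239), np.int64(279)), (200, np.int64(238), np.int64(280)), (204, np.int64(238), np.int64(280)), (208, np.int64(237), np.int64(280)), (212, np.int64(238), np.int64(280)), (216, np.int64(238), np.int64(280)), (220, np.int64(238), np.int64(280)), (224, np.int64(239), np.int64(279)), (228, np.int64(239), np.int64(279)), (232, np.int64(241), np.int64(278)), (236, np.int64(241), np.int64(277)), (240, np.int64(242), np.int64(276)), (244, np.int64(244), np.int64(272)), (248, np.int64(248), np.int64(270)), (252, np.int64(249), np.int64(270))]
[   0.6  -18.3 -219.     1. ]
```

>>> servo_tool([
  [0,0,0.01,0,0.42],
  [0,0,0.02,0,0.42],
  [0,0,0.02,0,0.42],
])

```text
time_s: 6.48
ee_pos: [458.0, 239.1, -13.4]
ee_rot: [-180.0, 0.0, 105.3]
force: [-0.3, -0.3, -0.1]
gripper_width: 38.2
gripper_force: 0.0
```

>>> servo_tool([
  [0,0,0.01,0,0.42],
  [0,0,0.015,0,0.42],
  [0,0,0.015,0,0.42],
])

```text
time_s: 6.73
ee_pos: [458.2, 239.2, -16.2]
ee_rot: [-180.0, 0.0, 105.3]
force: [-0.2, 0.1, -0.4]
gripper_width: 37.9
gripper_force: 0.0
```

>>> servo_tool([
  [0,0,0.005,0,0.42],
  [0,0,0.01,0,0.42],
  [0,0,0.01,0,0.42],
])

```text
time_s: 6.98
ee_pos: [458.2, 239.2, -18.1]
ee_rot: [-180.0, 0.0, 105.3]
force: [0.2, 0.2, 0.5]
gripper_width: 38.5
gripper_force: 0.0
```

>>> servo_tool([
  [0,0,0.005,0,0.42],
  [0,0,0.01,0,0.42],
  [0,0,0.01,0,0.42],
])

```text
time_s: 7.23
ee_pos: [458.2, 239.2, -20.1]
ee_rot: [-180.0, 0.0, 105.3]
force: [-0.1, 1.0, -0.2]
gripper_width: 38.6
gripper_force: 0.0
```

>>> servo_tool([
  [0,0,0.005,0,0.42],
  [0,0,0.01,0,0.42],
  [0,0,0.01,0,0.42],
])

```text
time_s: 7.48
ee_pos: [458.2, 239.2, -22.2]
ee_rot: [-180.0, 0.0, 105.3]
force: [0.7, -0.2, -0.3]
gripper_width: 38.3
gripper_force: 0.0
```

>>> servo_tool([
  [0,0,0.005,0,0.42],
  [0,0,0.01,0,0.42],
  [0,0,0.01,0,0.42],
])

```text
time_s: 7.73
ee_pos: [458.2, 239.2, -24.2]
ee_rot: [-180.0, 0.0, 105.3]
force: [-0.7, -0.5, -0.6]
gripper_width: 38.6
gripper_force: 0.0
```

>>> servo_tool([
  [0,0,0.005,0,0.42],
  [0,0,0.007,0,0.42],
  [0,0,0.007,0,0.42],
])

```text
time_s: 7.98
ee_pos: [458.2, 239.2, -25.5]
ee_rot: [-180.0, 0.0, 105.3]
force: [-0.6, -0.2, 0.5]
gripper_width: 38.3
gripper_force: 0.0
```

>>> servo_tool([
  [0,0,0.005,0,0.42],
  [0,0,0.006,0,0.42],
  [0,0,0.006,0,0.42],
])

```text
time_s: 8.23
ee_pos: [458.3, 239.2, -26.7]
ee_rot: [-180.0, 0.0, 105.3]
force: [-0.1, -0.0, 0.3]
gripper_width: 38.6
gripper_force: 0.0
```

>>> servo_tool([
  [0,0,0.005,0,0.42],
  [0,0,0.006,0,0.42],
  [0,0,0.006,0,0.42],
])

```text
time_s: 8.48
ee_pos: [458.3, 239.2, -27.9]
ee_rot: [-180.0, 0.0, 105.3]
force: [-0.0, -0.9, -0.4]
gripper_width: 38.1
gripper_force: 0.0
```

>>> servo_tool([
  [0,0,0.003,0,0.42],
  [0,0,0.005,0,0.42],
  [0,0,0.005,0,0.42],
])

```text
time_s: 8.73
ee_pos: [458.3, 239.2, -28.9]
ee_rot: [-180.0, 0.0, 105.3]
force: [-0.4, -0.7, -0.2]
gripper_width: 38.6
gripper_force: 0.0
```

>>> servo_tool([
  [0,0,0.003,0,0.42],
  [0,0,0.005,0,0.42],
  [0,0,0.005,0,0.42],
])

```text
time_s: 8.98
ee_pos: [458.3, 239.2, -29.9]
ee_rot: [-180.0, 0.0, 105.3]
force: [-0.6, -0.0, -0.9]
gripper_width: 38.4
gripper_force: 0.0
```

>>> servo_tool([
  [0,0,0.003,0,0.42],
  [0,0,0.005,0,0.42],
  [0,0,0.005,0,0.42],
])

```text
time_s: 9.23
ee_pos: [458.3, 239.2, -30.9]
ee_rot: [-180.0, 0.0, 105.3]
force: [-0.4, -0.9, -1.0]
gripper_width: 38.3
gripper_force: 0.0
```

>>> servo_tool([
  [0,0,0.003,0,0.42],
  [0,0,0.005,0,0.42],
  [0,0,0.005,0,0.42],
])

```text
time_s: 9.48
ee_pos: [458.3, 239.2, -31.9]
ee_rot: [-180.0, 0.0, 105.3]
force: [-0.0, -0.6, 1.0]
gripper_width: 38.1
gripper_force: 0.0
```

Run:
```python
from h import *
ci,im=snap("j")
h=cv2.cvtColor(im,cv2.COLOR_RGB2HSV);m=cv2.inRange(h,np.array((18,60,90)),np.array((36,255,255)))
print([(v,*np.nonzero(m[v,220:300])[0][[0,-1]]+220) for v in range(200,256,6) if m[v,220:300].any()])
cv2.imwrite("pics/j3.png",cv2.resize(im[140:290,160:360],None,fx=4,fy=4)[:,:,::-1])
```

```text
9.4833 [458.3 239.2 -31.9] [-1.7999e+02  1.0000e-02  1.0530e+02] [ 26.3  26.4 112.7  -0.   40.9  11. ] [-0.  -0.6  1. ]
[(206, np.int64(237), np.int64(280)), (212, np.int64(235), np.int64(282)), (218, np.int64(235), np.int64(283)), (224, np.int64(235), np.int64(283)), (230, np.int64(235), np.int64(282)), (236, np.int64(236), np.int64(282)), (242, np.int64(237), np.int64(281)), (248, np.int64(238), np.int64(279)), (254, np.int64(239), np.int64(278))]
```

View pics/j3.png

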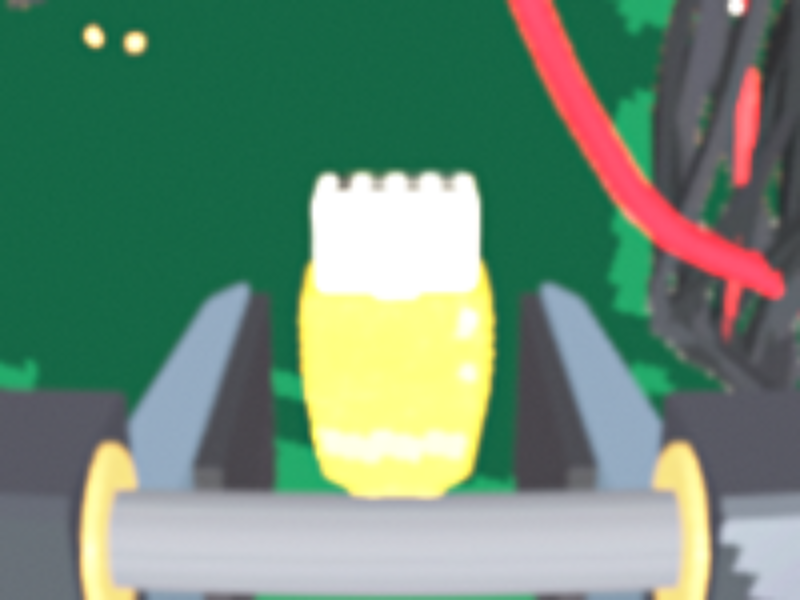

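Now the plug lies between the two fingers, with the pale/yellow boundary at crop row 297 and the finger fronts at row 285. I'll check the grasp position along the plug.

Run:
```python
from h import *
import pickle
ci=pickle.load(open("j.pkl","rb"))
tx=np.array([np.cos(np.radians(105.3)),np.sin(np.radians(105.3))]);T=np.array([458.3,239.2])
for nm,u,v,zs in(("tipL",222,211,(0,3,6)),("tipR",295,211,(0,3,6)),("bound",259,214.2,(15,17)),("palend",259,184,(10,15)),("bodyL",235,222,(10,15)),("bodyR",283,222,(10,15))):
    for z in zs:
        d=pt("wrist",u,v,z,ci)[:2]-T;print(nm,z,(d@tx).round(1),(d@np.array([tx[1],-tx[0]])).round(1))
```

```text
tipL 0 16.0 -23.2
tipL 3 17.1 -22.8
tipL 6 18.2 -22.4
tipR 0 16.0 22.3
tipR 3 17.1 21.9
tipR 6 18.2 21.5
bound 15 19.6 -0.1
bound 17 20.3 -0.1
palend 10 36.0 -0.1
palend 15 37.3 -0.1
bodyL 10 12.8 -14.4
bodyL 15 14.8 -13.9
bodyR 10 12.7 14.1
bodyR 15 14.8 13.7
```

>>> servo_tool([
  [0,0,-0.008,0,0.42],
  [0,0,-0.008,0,0.2],
  [0,0,-0.008,0,0.2],
  [0,0,-0.008,0,0.2],
  [0,0,-0.008,0,0.2],
  [0,0,-0.008,0,0.2],
], force=15)

```text
time_s: 10.03
ee_pos: [458.4, 239.3, -30.0]
ee_rot: [180.0, 0.0, 105.3]
force: [-0.1, 0.1, 1.7]
gripper_width: 26.0
gripper_force: 15.0
```

>>> servo_tool([
  [0,0,-0.03,0,0.2],
  [0,0,-0.15,0,0.2],
  [0,0,-0.3,0,0.2],
  [0,0,-0.45,0,0.2],
  [0,0,-0.6,0,0.2],
  [0,0,-0.7,0,0.2],
  [0,0,-0.75,0,0.2],
  [0,0,-0.75,0,0.2],
])

```text
time_s: 10.7
ee_pos: [459.7, 239.9, 122.2]
ee_rot: [179.7, -0.0, 105.3]
force: [0.9, 0.7, 0.0]
gripper_width: 26.1
gripper_force: 15.0
```

>>> servo_tool([
  [-0.1,-0.02,0,0,0.2],
  [-0.25,-0.05,0,0,0.2],
  [-0.4,-0.08,0,0,0.2],
  [-0.55,-0.11,0,0,0.2],
  [-0.7,-0.14,0,0,0.2],
  [-0.82,-0.155,0,0,0.2],
])

```text
time_s: 11.2
ee_pos: [469.8, 70.8, 117.9]
ee_rot: [-179.7, -0.0, 105.3]
force: [0.0, 0.1, 0.1]
gripper_width: 26.3
gripper_force: 15.0
```

>>> servo_tool([
  [-0.15,-0.02,0,0.013,0.2],
  [-0.3,-0.05,0,0.013,0.2],
  [-0.45,-0.08,0,0.013,0.2],
  [-0.6,-0.11,0,0.013,0.2],
  [-0.72,-0.14,0,0.013,0.2],
  [-0.8,-0.155,0,0.013,0.2],
  [-0.82,-0.155,0,0.013,0.2],
  [-0.82,-0.155,0,0.013,0.2],
  [-0.82,-0.155,0,0.013,0.2],
])

```text
time_s: 11.95
ee_pos: [484.3, -92.8, 118.8]
ee_rot: [-179.9, -0.1, 104.1]
force: [0.2, 0.1, -1.3]
gripper_width: 26.3
gripper_force: 15.0
```

Run:
```python
from h import *
ci,im=snap("k")
print(state()['gripper_width'],state()['gripper_force'])
cv2.imwrite("pics/k2.png",cv2.resize(im[60:330,110:410],None,fx=2.6,fy=2.2)[:,:,::-1])
```

```text
11.95 [484.3 -92.8 118.8] [-1.7989e+02 -9.0000e-02  1.0411e+02] [-12.2  13.9 105.3   0.   60.9 -26.3] [ 0.2  0.1 -1.3]
25.873653346254944 14.999533911177423
```

View pics/k2.png

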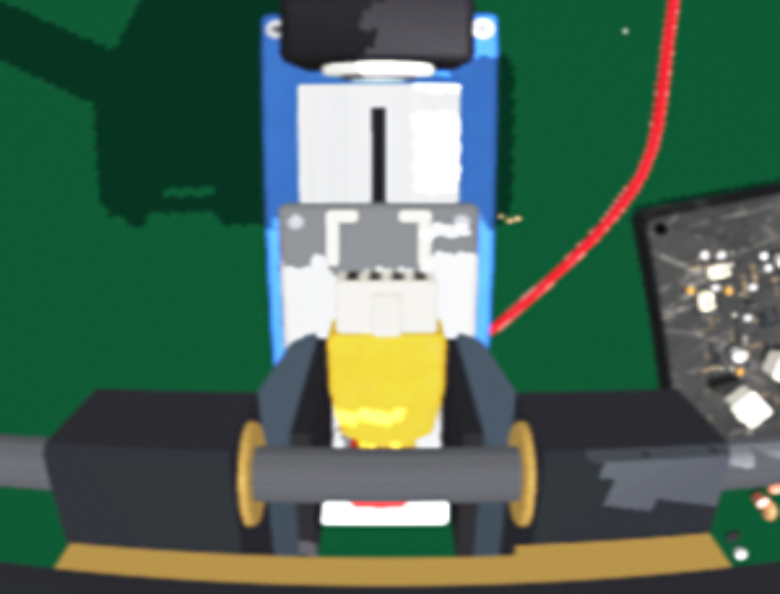

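The plug is held level, pale end forward (towards the lens), above the carriage. The carriage front edge is at crop row 205, the nest corner walls at columns 327 to 432, and the base edges at columns 265 and 497. I'll extract those edges numerically.

Run:
```python
from h import *
import pickle
ci=pickle.load(open("k.pkl","rb"));im=cv2.imread("pics/k.png");g=cv2.cvtColor(im,cv2.COLOR_BGR2GRAY)
print("vertical profiles v=146..178")
for u in(222,228,236,238,255,272,274,284,290):print(u,list(map(int,g[146:180,u])))
print("horizontal u=208..304")
for v in(158,162,166,170,174):print(v,list(map(int,g[v,208:306])))
h=cv2.cvtColor(im,cv2.COLOR_BGR2HSV);m=cv2.inRange(h,np.array((100,120,60)),np.array((125,255,255)))
for v in range(95,160,10):
    q=np.nonzero(m[v,190:320])[0]+190;a,b=pt("wrist",q[0]-.5,v,12,ci),pt("wrist",q[-1]+.5,v,12,ci);print(v,q[0],q[-1],a[:2].round(1),b[:2].round(1),((a+b)/2)[:2].round(1))
```

```text
vertical profiles v=146..178
222 [109, 107, 109, 109, 108, 110, 117, 128, 142, 146, 152, 172, 201, 220, 225, 224, 218, 199, 169, 152, 150, 150, 151, 151, 151, 151, 151, 151, 149, 151, 151, 150, 149, 150]
228 [241, 240, 241, 241, 242, 232, 178, 137, 138, 145, 150, 151, 150, 150, 151, 150, 150, 150, 150, 151, 151, 150, 151, 150, 151, 150, 151, 150, 150, 150, 150, 152, 154, 159]
236 [239, 240, 240, 240, 240, 229, 174, 135, 142, 177, 229, 249, 250, 250, 249, 249, 249, 249, 248, 249, 248, 248, 248, 247, 247, 248, 248, 249, 248, 247, 245, 245, 246, 243]
238 [238, 238, 238, 239, 238, 224, 172, 135, 148, 198, 243, 252, 251, 250, 250, 250, 251, 252, 252, 251, 251, 252, 251, 251, 251, 251, 251, 251, 251, 251, 251, 251, 252, 250]
255 [31, 31, 33, 31, 38, 64, 102, 130, 143, 147, 149, 151, 151, 151, 151, 151, 151, 151, 151, 151, 151, 150, 151, 150, 150, 151, 152, 151, 151, 151, 151, 151, 149, 152]
272 [255, 255, 246, 243, 243, 232, 176, 135, 150, 200, 244, 253, 252, 251, 250, 249, 249, 250, 255, 255, 255, 255, 255, 251, 250, 250, 250, 250, 250, 250, 250, 250, 251, 252]
274 [255, 255, 253, 244, 24
[... 2619 characters left out ...]
203, 154, 149, 151, 150, 151, 151, 151, 151, 151, 151, 151, 151, 151, 151, 151, 151, 150, 151, 150, 151, 151, 151, 151, 150, 151, 150, 150, 150, 155, 189, 237, 250, 251, 246, 222, 177, 193, 227, 224, 197, 184, 180, 171, 158, 171, 202, 212, 196, 184, 182, 175, 164, 164, 173, 181, 183, 180, 168, 136, 88, 63, 63, 64, 65, 63]
95 210 301 [411.6 -14.9] [504.5   8.1] [458.   -3.4]
105 210 301 [414.  -25.3] [507.2  -2.1] [460.6 -13.7]
115 210 301 [416.4 -35.6] [509.9 -12.3] [463.2 -24. ]
125 211 301 [419.9 -45.7] [512.6 -22.6] [466.3 -34.1]
135 211 300 [422.2 -56.1] [514.4 -33.1] [468.3 -44.6]
145 211 300 [424.5 -66.5] [517.2 -43.4] [470.9 -55. ]
155 211 300 [426.8 -77.1] [520.1 -53.8] [473.5 -65.4]
```

Run:
```python
from h import *
import pickle
ci=pickle.load(open("k.pkl","rb"));im=cv2.imread("pics/k.png");g=cv2.cvtColor(im,cv2.COLOR_BGR2GRAY)
for u in(243,244,245,265,266,267):print(u,list(map(int,g[152:166,u])))
th=np.radians(14.1);bx=np.array([np.cos(th),np.sin(th)]);by=np.array([-np.sin(th),np.cos(th)])
T=np.array([484.3,-92.8])
def q(u,v,z):
    d=pt("wrist",u,v,z,ci)[:2]-T;return (d@bx).round(2),(d@by).round(2)
print("nest lateral outer",q(234.8,168,55),q(275.6,168,55),"inner",q(240,168,55),q(270.2,168,55),q(240,168,49),q(270.2,168,49))
print("outer front",q(238,155,55),q(272,155,55),"carr front top",q(228,154,49),q(284,154,49))
print("base",[q(a,b,12) for a,b in((209.5,95),(301.5,95),(210.5,155),(300.5,155))])
# plug pale end / edges
h=cv2.cvtColor(im,cv2.COLOR_BGR2HSV);m=cv2.inRange(h,np.array((18,90,60)),np.array((36,255,255)))
for v in range(184,214,5):
    k=np.nonzero(m[v,225:300])[0]+225
    if len(k):print(v,k[0],k[-1],q((k[0]+k[-1])/2,v,163))
print(ci['T'][:3,3])
```

```text
243 [172, 133, 149, 199, 244, 253, 252, 251, 238, 185, 150, 148, 150, 151]
244 [174, 135, 149, 200, 244, 253, 253, 252, 239, 186, 150, 149, 150, 150]
245 [175, 135, 148, 199, 245, 254, 254, 252, 239, 184, 151, 149, 151, 150]
265 [174, 135, 149, 198, 243, 253, 253, 251, 236, 182, 150, 150, 150, 150]
266 [174, 135, 151, 203, 244, 252, 252, 251, 237, 183, 150, 148, 151, 151]
267 [175, 136, 150, 201, 243, 252, 252, 251, 237, 182, 151, 150, 150, 150]
nest lateral outer (np.float64(-22.41), np.float64(23.61)) (np.float64(15.31), np.float64(23.58)) inner (np.float64(-17.58), np.float64(23.59)) (np.float64(10.32), np.float64(23.57)) (np.float64(-17.98), np.float64(22.37)) (np.float64(10.55), np.float64(22.34))
outer front (np.float64(-19.25), np.float64(35.78)) (np.float64(11.87), np.float64(35.74)) carr front top (np.float64(-29.08), np.float64(35.85)) (np.float64(23.39), np.float64(35.79))
base [(np.float64(-51.55), np.float64(93.23)), (np.float64(44.18), np.float64(92.94)), (np.float64(-51.9), np.float64(29.23)), (np.float64(44.27), np.float64(29.11))]
209 237 279 (np.float64(-0.6), np.float64(21.69))
[465.11637117 -16.50305392 324.15001827]
```

Run:
```python
from h import *
import pickle
ci=pickle.load(open("k.pkl","rb"));im=cv2.imread("pics/k.png");g=cv2.cvtColor(im,cv2.COLOR_BGR2GRAY)
for u in(242,245,249,253,257,261,265,269,273,275):print(u,list(map(int,g[178:216,u])))
for v in(186,192,198,204,208,212):print(v,list(map(int,g[v,228:292])))
th=np.radians(14.1);bx=np.array([np.cos(th),np.sin(th)]);by=np.array([-np.sin(th),np.cos(th)]);T=np.array([484.3,-92.8])
for z in(149,157,166):
    print(z,[(((pt("wrist",258.3,v,z,ci)[:2]-T)@by).round(1),((pt("wrist",258.3,v,z,ci)[:2]-T)@bx).round(1)) for v in(183,185,187,189,210,212,214)])
```

```text
242 [150, 150, 149, 150, 156, 174, 188, 189, 189, 210, 236, 245, 246, 246, 246, 246, 246, 246, 246, 247, 247, 246, 246, 246, 247, 246, 246, 245, 246, 246, 246, 246, 241, 223, 208, 212, 216, 215]
245 [150, 151, 152, 151, 140, 103, 59, 44, 86, 175, 237, 246, 246, 246, 246, 246, 246, 246, 246, 246, 246, 247, 246, 246, 246, 246, 246, 246, 246, 246, 246, 246, 240, 223, 207, 210, 214, 214]
249 [151, 150, 150, 154, 164, 183, 200, 210, 213, 222, 237, 245, 246, 246, 246, 246, 246, 246, 246, 246, 246, 246, 246, 246, 246, 246, 246, 246, 246, 246, 246, 247, 245, 230, 213, 212, 215, 214]
253 [150, 149, 151, 158, 155, 125, 94, 75, 96, 178, 237, 246, 247, 246, 245, 240, 238, 239, 242, 242, 242, 241, 241, 242, 242, 241, 242, 241, 241, 241, 241, 242, 242, 236, 224, 216, 214, 214]
257 [150, 148, 158, 192, 224, 227, 210, 201, 204, 220, 238, 245, 246, 246, 244, 237, 236, 242, 244, 245, 245, 245, 245, 245, 245, 245, 245, 245, 245, 245, 246, 245, 246, 245, 239, 227, 218, 216]
261 [151, 150, 149, 157, 166, 150, 120, 104, 121, 187, 237, 246, 247, 246, 244, 237, 236, 241, 244, 244, 244, 244, 244, 244, 244, 2
[... 2898 characters left out ...]
0.5)), (np.float64(29.7), np.float64(-0.5)), (np.float64(16.1), np.float64(-0.5)), (np.float64(14.7), np.float64(-0.5)), (np.float64(13.4), np.float64(-0.5))]
157 [(np.float64(35.6), np.float64(-0.4)), (np.float64(34.4), np.float64(-0.4)), (np.float64(33.2), np.float64(-0.4)), (np.float64(31.9), np.float64(-0.4)), (np.float64(18.9), np.float64(-0.4)), (np.float64(17.7), np.float64(-0.4)), (np.float64(16.4), np.float64(-0.4))]
166 [(np.float64(37.9), np.float64(-0.4)), (np.float64(36.7), np.float64(-0.4)), (np.float64(35.6), np.float64(-0.4)), (np.float64(34.5), np.float64(-0.4)), (np.float64(22.2), np.float64(-0.4)), (np.float64(20.9), np.float64(-0.4)), (np.float64(19.7), np.float64(-0.4))]
```

>>> servo_tool([
  [-0.01,-0.005,0.1,0,0.2],
  [-0.02,-0.01,0.2,0,0.2],
  [-0.03,-0.016,0.3,0,0.2],
  [-0.031,-0.016,0.37,0,0.2],
  [-0.031,-0.016,0.4,0,0.2],
  [-0.031,-0.016,0.4,0,0.2],
  [-0.031,-0.016,0.4,0,0.2],
])

```text
time_s: 12.58
ee_pos: [483.8, -99.6, 40.1]
ee_rot: [180.0, 0.0, 104.2]
force: [-0.2, 0.2, -1.2]
gripper_width: 26.1
gripper_force: 15.0
```

Run:
```python
from h import *
ci,im=snap("l");g=cv2.cvtColor(im,cv2.COLOR_RGB2GRAY)
T=state()['ee_pos'][:2]
for P,n in(((480.5,-92.3,49),"nest"),):print(n,proj("wrist",P,ci))
th=np.radians(14.1);bx=np.array([np.cos(th),np.sin(th)]);by=np.array([-np.sin(th),np.cos(th)])
N=np.array([480.5,-92.3])
for a,b in((0,29),(-14.5,29),(14.5,29)):
    print("inner",a,b,np.round(proj("wrist",np.r_[N+a*bx+b*by,55],ci),1))
print("TCP rel nest",(T-N)@bx,(T-N)@by)
for u in(236,240,243,246,249,253,257,261,265,269,272,275):print(u,list(map(int,g[164:206,u])))
for v in(174,178,182,186,190,196,202):print(v,list(map(int,g[v,222:296])))
```

```text
12.5833 [483.8 -99.6  40.1] [179.98   0.   104.19] [-13.   19.  111.4   0.   49.6 -27.2] [-0.2  0.2 -1.2]
nest (np.float64(257.095844148635), np.float64(210.7784582156765))
inner 0 29 [257.  172.2]
inner -14.5 29 [235.  172.2]
inner 14.5 29 [279.1 172.3]
TCP rel nest 1.7760956612139085 -8.255591337369943
236 [203, 238, 249, 252, 252, 252, 249, 234, 195, 176, 180, 184, 187, 188, 187, 189, 189, 190, 190, 190, 192, 194, 199, 201, 202, 202, 202, 202, 203, 203, 204, 204, 202, 197, 181, 164, 154, 152, 152, 153, 155, 156]
240 [203, 238, 250, 253, 253, 253, 251, 235, 182, 155, 156, 155, 155, 155, 155, 156, 155, 156, 160, 175, 194, 203, 209, 221, 236, 246, 249, 249, 249, 249, 249, 249, 248, 248, 248, 248, 248, 248, 248, 247, 247, 247]
243 [202, 238, 250, 253, 254, 254, 252, 235, 182, 156, 154, 156, 156, 155, 155, 156, 156, 156, 156, 155, 151, 141, 146, 197, 239, 248, 248, 248, 248, 248, 248, 248, 248, 248, 249, 249, 248, 248, 248, 248, 248, 248]
246 [163, 180, 196, 205, 203, 199, 187, 170, 157, 155, 154, 155, 157, 156, 156, 156, 157, 157, 145, 108, 68, 63, 104, 186, 240, 249, 248, 248, 248, 2
[... 3701 characters left out ...]
 253, 253, 252, 253, 245, 202, 164, 194, 238, 248, 249, 249, 248, 249, 248, 248, 248, 248, 248, 248, 248, 246, 245, 246, 247, 247, 247, 247, 247, 246, 246, 245, 243, 243, 247, 248, 248, 248, 248, 248, 248, 248, 248, 248, 248, 247, 238, 232, 243, 251, 252, 253, 253, 244, 195, 156, 155, 154, 155, 155, 177, 232, 253, 255, 254]
202 [154, 155, 154, 154, 154, 155, 154, 154, 155, 154, 152, 154, 153, 155, 152, 157, 189, 235, 248, 249, 249, 248, 248, 248, 249, 249, 249, 249, 249, 249, 246, 244, 246, 248, 248, 248, 247, 247, 247, 247, 247, 244, 244, 246, 248, 248, 248, 248, 248, 248, 248, 248, 248, 249, 248, 238, 195, 157, 151, 152, 154, 154, 154, 154, 154, 154, 154, 154, 154, 153, 154, 155, 154, 154]
```

Run:
```python
from h import *
import pickle
ci=pickle.load(open("l.pkl","rb"));cn=vision.camera_info("wrist");print(ci['T'][:3,3],cn['T'][:3,3],state()['ee_pos'])
th=np.radians(14.1);bx=np.array([np.cos(th),np.sin(th)]);by=np.array([-np.sin(th),np.cos(th)])
N=np.array([480.5,-92.3])
def q(u,v,z):
    d=pt("wrist",u,v,z,ci)[:2]-N;return (d@bx).round(2),(d@by).round(2)
print("nest lat",q(235.75,178,55),q(278.2,178,55),"front",q(257,171.7,55))
print("plug lat",q(238.1,196,85),q(277.9,196,85),"front top",q(258,187,87),q(258,187,84))
```

```text
[463.96902348 -23.1361885  245.36992647] [464.19432174 -23.32850444 245.80815247] [484.23377146 -99.87418344  40.59582776]
nest lat (np.float64(-14.05), np.float64(25.1)) (np.float64(13.95), np.float64(25.11)) front (np.float64(-0.02), np.float64(29.34))
plug lat (np.float64(-10.58), np.float64(21.89)) (np.float64(11.91), np.float64(21.9)) front top (np.float64(0.67), np.float64(27.71)) (np.float64(0.66), np.float64(26.89))
```

>>> servo_tool([
  [0,-0.0035,0.02,0,0.2],
  [0,-0.0035,0.04,0,0.2],
  [0,-0.0035,0.06,0,0.2],
  [0,-0.0035,0.065,0,0.2],
  [0,-0.0035,0.065,0,0.2],
])

```text
time_s: 13.05
ee_pos: [482.5, -100.4, 26.5]
ee_rot: [-180.0, -0.0, 104.1]
force: [0.3, 1.0, -0.6]
gripper_width: 25.9
gripper_force: 15.0
```

>>> servo_tool([
  [0,0,0.005,0,0.2],
  [0,0,0.01,0,0.2],
  [0,0,0.015,0,0.2],
  [0,0,0.015,0,0.2],
])

```text
time_s: 13.38
ee_pos: [482.7, -100.5, 23.7]
ee_rot: [-180.0, -0.0, 104.1]
force: [0.3, -0.1, -0.1]
gripper_width: 25.8
gripper_force: 15.0
```

>>> servo_tool([
  [0,0,0.003,0,0.2],
  [0,0,0.006,0,0.2],
  [0,0,0.01,0,0.2],
  [0,0,0.01,0,0.2],
])

```text
time_s: 13.72
ee_pos: [482.7, -100.4, 21.7]
ee_rot: [-180.0, -0.0, 104.1]
force: [0.2, 1.0, 0.3]
gripper_width: 26.2
gripper_force: 15.0
```

>>> servo_tool([
  [0,0,0.003,0,0.2],
  [0,0,0.006,0,0.2],
  [0,0,0.01,0,0.2],
  [0,0,0.01,0,0.2],
])

```text
time_s: 14.05
ee_pos: [482.9, -100.4, 20.3]
ee_rot: [180.0, 0.0, 104.1]
force: [-1.2, 1.6, 4.2]
gripper_width: 26.0
gripper_force: 15.9
```

>>> servo_tool([
  [0,0,0.003,0,0.2],
  [0,0,0.005,0,0.2],
  [0,0,0.005,0,0.2],
])

```text
time_s: 14.3
ee_pos: [483.1, -100.6, 19.9]
ee_rot: [180.0, 0.0, 104.1]
force: [-2.8, 1.1, 9.7]
gripper_width: 26.0
gripper_force: 18.4
```

Run:
```python
from h import *
ci,im=snap("m");g=cv2.cvtColor(im,cv2.COLOR_RGB2GRAY)
for u in(240,250,258,266,276):print(u,list(map(int,g[166:200,u])))
for v in(188,192,196,200,204):print(v,list(map(int,g[v,216:302])))
th=np.radians(14.1);bx=np.array([np.cos(th),np.sin(th)]);by=np.array([-np.sin(th),np.cos(th)]);N=np.array([480.5,-92.3])
for a,b,z in((-14.5,29,55),(14.5,29,55),(-11,27,66),(11,27,66),(-14.5,20,55),(14.5,20,55),(-11,20,66),(11,20,66)):print(a,b,z,np.round(proj("wrist",np.r_[N+a*bx+b*by,z],ci),1))
```

```text
14.3 [ 483.1 -100.6   19.9] [1.7996e+02 3.0000e-02 1.0413e+02] [-13.1  20.4 112.9  -0.   46.6 -27.2] [-2.8  1.1  9.7]
240 [130, 140, 152, 179, 220, 243, 251, 252, 252, 252, 251, 240, 198, 159, 149, 150, 155, 167, 184, 195, 208, 226, 240, 246, 248, 248, 248, 248, 247, 247, 247, 246, 246, 246]
250 [132, 141, 148, 151, 150, 152, 153, 151, 152, 151, 153, 152, 151, 152, 152, 152, 161, 186, 207, 213, 220, 235, 244, 247, 248, 248, 247, 247, 247, 247, 248, 248, 248, 248]
258 [134, 143, 149, 149, 151, 152, 153, 153, 152, 153, 151, 151, 152, 153, 152, 151, 163, 189, 212, 217, 226, 236, 245, 247, 248, 246, 241, 238, 242, 246, 246, 246, 247, 246]
266 [132, 142, 147, 149, 151, 153, 153, 152, 152, 151, 152, 152, 152, 152, 152, 151, 161, 183, 201, 207, 217, 235, 245, 248, 248, 248, 247, 247, 247, 247, 247, 247, 248, 247]
276 [131, 141, 152, 179, 221, 242, 250, 251, 252, 252, 251, 239, 195, 158, 149, 150, 157, 175, 194, 204, 216, 232, 242, 246, 247, 248, 248, 247, 247, 247, 247, 247, 247, 247]
188 [152, 152, 152, 152, 152, 151, 153, 151, 152, 150, 156, 204, 246, 252, 251, 251, 251, 248, 232, 183, 15
[... 1563 characters left out ...]
243, 205, 160, 150, 150, 152, 152, 152, 152, 152, 150, 151, 182, 238]
204 [151, 152, 151, 153, 151, 152, 153, 152, 151, 151, 151, 165, 216, 249, 252, 251, 251, 251, 244, 204, 159, 154, 185, 230, 245, 248, 248, 248, 248, 247, 248, 248, 248, 248, 248, 247, 245, 244, 246, 247, 247, 247, 247, 247, 247, 247, 246, 244, 243, 246, 247, 247, 247, 247, 247, 247, 247, 247, 247, 248, 247, 236, 194, 159, 153, 174, 226, 248, 251, 251, 252, 251, 241, 194, 155, 150, 150, 152, 151, 151, 152, 150, 151, 184, 239, 252]
-14.5 29 55 [233.8 178.5]
14.5 29 55 [283.  178.5]
-11 27 66 [238.6 186.7]
11 27 66 [278.2 186.6]
-14.5 20 55 [234.2 193.1]
14.5 20 55 [282.7 193.1]
-11 20 66 [238.9 198.7]
11 20 66 [278.  198.6]
```

>>> servo_tool([
  [0,0,-0.004,0,0.2],
  [0,0,-0.004,0,0.24],
  [0,0,-0.004,0,0.3],
  [0,0,-0.004,0,0.36],
  [0,0,-0.004,0,0.4],
  [0,0,-0.004,0,0.4],
  [0,0,-0.004,0,0.4],
])

```text
time_s: 14.93
ee_pos: [482.7, -100.5, 19.3]
ee_rot: [-180.0, -0.0, 104.1]
force: [0.2, -0.4, 0.7]
gripper_width: 36.3
gripper_force: 0.4
```

>>> servo_tool([
  [0,0,-0.03,0,0.4],
  [0,0,-0.1,0,0.4],
  [0,0,-0.2,0,0.4],
  [0,0,-0.3,0,0.4],
  [0,0,-0.4,0,0.4],
  [0,0,-0.4,0,0.4],
])

```text
time_s: 15.43
ee_pos: [485.1, -101.0, 103.2]
ee_rot: [179.7, 0.2, 104.1]
force: [0.7, -0.7, 0.4]
gripper_width: 36.4
gripper_force: 0.0
```

Run:
```python
from h import *
ci,im=snap("n");g=cv2.cvtColor(im,cv2.COLOR_RGB2GRAY)
th=np.radians(14.1);bx=np.array([np.cos(th),np.sin(th)]);by=np.array([-np.sin(th),np.cos(th)]);N=np.array([480.5,-92.3])
h=cv2.cvtColor(im,cv2.COLOR_RGB2HSV);m=cv2.inRange(h,np.array((18,90,60)),np.array((36,255,255)))
u0,v0=map(int,proj("wrist",np.r_[N,60],ci));print(u0,v0)
for v in range(v0-40,v0+60,6):
    k=np.nonzero(m[v,u0-30:u0+30])[0]+u0-30
    if len(k):
        L,R=[pt("wrist",a,v,64,ci)[:2]-N for a in(k[0]-.5,k[-1]+.5)];print(v,k[0],k[-1],(L@bx).round(1),(R@bx).round(1),(L@by).round(1))
print("col",u0,list(map(int,g[v0-50:v0-10,u0])))
for a,b,z in((0,29,55),(0,27,66),(0,-29,55),(0,-28,66)):print(a,b,z,np.round(proj("wrist",np.r_[N+a*bx+b*by,z],ci),1))
rr=cv2.inRange(h,np.array((0,150,80)),np.array((8,255,255)))|cv2.inRange(h,np.array((172,150,80)),np.array((179,255,255)))
n,l,s,c=cv2.connectedComponentsWithStats(rr);print([(s[i].tolist(),c[i].round(1)) for i in range(1,n) if s[i,4]>20])
K=N-78*by;print("knob pred",K,[np.round(proj("wrist",np.r_[K,z],ci),1) for z in(60,92)])
```

```text
15.4333 [ 485.1 -101.   103.2] [179.66   0.18 104.13] [-13.1  14.7 106.7  -0.   58.2 -27.2] [ 0.7 -0.7  0.4]
255 188
178 240 271 -13.9 13.2 10.3
184 241 271 -13.2 13.2 5.0
190 241 271 -13.3 13.3 -0.3
196 242 270 -12.5 12.5 -5.7
202 243 269 -11.7 11.7 -11.1
208 244 267 -10.9 10.0 -16.6
214 248 264 -7.5 7.4 -22.2
220 251 260 -4.9 3.9 -27.9
col 255 [32, 31, 32, 32, 31, 31, 43, 73, 109, 130, 138, 142, 145, 144, 145, 144, 144, 144, 144, 148, 179, 224, 243, 243, 236, 233, 240, 243, 243, 243, 243, 243, 243, 243, 243, 243, 243, 238, 227, 221]
0 29 55 [255.9 154.4]
0 27 66 [255.9 158.9]
0 -29 55 [256.1 217.5]
0 -28 66 [256.1 221. ]
[([302, 0, 79, 210, 1084], array([357.2, 106.8])), ([246, 258, 21, 5, 88], array([255.9, 260.3])), ([246, 288, 22, 4, 83], array([256.1, 289.4]))]
knob pred [ 499.50197092 -167.95001719] [array([256.3, 266.5]), array([256.2, 285.1])]
```

The plug sits centred and straight in the nest, within about 0.5 mm. Next is the knob.

```bash
python3 -c "
from h import *;vision.grab_frame('wrist');rel(499.4,-167.6,103,104.1)"
```

```text
15.5333 [ 482.69 -100.47   99.96] [1.7997e+02 2.0000e-02 1.0412e+02] [-0.17  0.71 -0.38] 36.51559963094651 0.0
mm [-69.18  -0.17  -3.04] units [-0.3459 -0.0009 -0.0152] turn 0.00025789233679710655
```

>>> servo_tool([
  [-0.12,0,0,0,0.4],
  [-0.24,0,0,0,0.4],
  [-0.32,0,0,0,0.4],
  [-0.346,-0.001,0,0,0.4],
  [-0.346,-0.001,0,0,0.4],
  [-0.346,-0.001,0,0,0.4],
])

```text
time_s: 16.03
ee_pos: [498.4, -166.9, 98.6]
ee_rot: [-179.9, -0.1, 104.1]
force: [-0.3, 1.6, 0.5]
gripper_width: 36.3
gripper_force: 0.0
```

```bash
cat >> h.py <<'E'
TH=np.radians(14.1);BX=np.array([np.cos(TH),np.sin(TH)]);BY=np.array([-np.sin(TH),np.cos(TH)]);N=np.array([480.42,-91.97])
def red(im,umin=200,umax=310):
    h=cv2.cvtColor(im,cv2.COLOR_RGB2HSV);m=cv2.inRange(h,np.array((0,130,60)),np.array((9,255,255)))|cv2.inRange(h,np.array((172,130,60)),np.array((179,255,255)))
    m[:,:umin]=0;m[:,umax:]=0;return m
E
python3 - <<'E'
from h import *
ci,im=snap("o");m=red(im)
n,l,s,c=cv2.connectedComponentsWithStats(m);print([(s[i].tolist(),c[i].round(1)) for i in range(1,n) if s[i,4]>20])
K=N-78*BY
for a in(-11,11):
    for b in(-11,11):
        for z in(60,92):print(a,b,z,np.round(proj("wrist",np.r_[K+a*BX+b*BY,z],ci),1))
u=256
for uu in(250,256,262):print(uu,[tuple(map(int,im[v,uu])) for v in range(150,215,4)])
print([ (v,*np.nonzero(m[v])[0][[0,-1]]) for v in range(140,260,6) if m[v].any()])
E
```

```text
16.0333 [ 498.4 -166.9   98.6] [-1.7988e+02 -1.1000e-01  1.0410e+02] [-19.8  17.8 102.9   0.   59.5 -33.9] [-0.3  1.6  0.5]
[([247, 192, 27, 36, 879], array([259.9, 208.5])), ([200, 226, 6, 9, 28], array([202. , 229.6]))]
-11 -11 60 [247.4 213.7]
-11 -11 92 [245.9 228. ]
-11 11 60 [247.1 189.5]
-11 11 92 [245.4 201. ]
11 -11 60 [272.5 213.7]
11 -11 92 [274.3 228. ]
11 11 60 [272.9 189.5]
11 11 92 [274.8 201. ]
250 [(154, 156, 155), (136, 137, 140), (134, 137, 140), (134, 136, 140), (133, 136, 139), (137, 140, 142), (237, 238, 239), (132, 133, 136), (132, 135, 138), (131, 133, 138), (155, 135, 138), (172, 30, 27), (173, 30, 28), (254, 58, 53), (224, 43, 40), (219, 41, 38), (250, 55, 51)]
256 [(153, 155, 154), (136, 137, 140), (134, 137, 140), (133, 136, 140), (134, 137, 140), (134, 136, 138), (132, 134, 136), (134, 135, 138), (131, 134, 137), (155, 157, 163), (191, 162, 170), (172, 30, 27), (175, 34, 30), (247, 53, 48), (219, 43, 39), (219, 43, 39), (255, 85, 80)]
262 [(153, 154, 154), (135, 136, 139), (135, 137, 142), (134, 136, 140), (132, 136, 139), (133, 136, 137), (133, 136, 138), (133, 133, 137), (131, 134, 138), (170, 172, 178), (189, 161, 168), (173, 31, 29), (175, 32, 30), (209, 40, 35), (219, 41, 38), (219, 43, 39), (219, 42, 39)]
[(146, np.int64(308), np.int64(309)), (194, np.int64(248), np.int64(271)), (200, np.int64(247), np.int64(272)), (206, np.int64(247), np.int64(273)), (212, np.int64(247), np.int64(273)), (218, np.int64(248), np.int64(272)), (224, np.int64(248), np.int64(271)), (230, np.int64(200), np.int64(203))]
```

>>> servo_tool([
  [0,0.003,0.08,0,0.4],
  [0,0.003,0.16,0,0.4],
  [0,0.003,0.24,0,0.4],
  [0,0.003,0.3,0,0.4],
  [0,0.003,0.315,0,0.4],
  [0,0.003,0.315,0,0.4],
  [0,0.003,0.315,0,0.4],
])

```text
time_s: 16.67
ee_pos: [500.3, -167.0, 37.1]
ee_rot: [180.0, 0.0, 104.2]
force: [0.5, 0.3, 1.0]
gripper_width: 36.7
gripper_force: 0.0
```

Run:
```python
from h import *
ci,im=snap("p");m=red(im)
print([ (v,*np.nonzero(m[v])[0][[0,-1]]) for v in range(140,260,6) if m[v].any()])
g=cv2.cvtColor(im,cv2.COLOR_RGB2GRAY)
for v in(222,230,238):print(v,list(map(int,g[v,214:306:2])))
rel(499.4,-167.6,36.5,104.1)
```

```text
16.6667 [ 500.3 -167.    37.1] [1.7998e+02 1.0000e-02 1.0417e+02] [-19.7  21.7 107.3   0.   50.9 -33.9] [0.5 0.3 1. ]
[(218, np.int64(243), np.int64(272)), (224, np.int64(241), np.int64(274)), (230, np.int64(240), np.int64(275)), (236, np.int64(240), np.int64(276)), (242, np.int64(240), np.int64(275)), (248, np.int64(241), np.int64(275)), (254, np.int64(241), np.int64(275))]
222 [83, 84, 82, 65, 36, 34, 31, 61, 136, 140, 140, 139, 140, 128, 78, 79, 79, 79, 79, 79, 79, 79, 79, 80, 78, 78, 78, 78, 78, 78, 93, 135, 139, 140, 140, 140, 139, 93, 33, 35, 34, 56, 81, 84, 84, 83]
230 [84, 82, 55, 35, 35, 34, 30, 76, 238, 244, 235, 233, 191, 104, 77, 80, 80, 81, 80, 80, 81, 81, 79, 81, 81, 80, 79, 80, 81, 78, 80, 117, 140, 140, 140, 139, 137, 78, 31, 32, 33, 36, 45, 76, 81, 83]
238 [76, 46, 36, 34, 35, 34, 30, 59, 233, 243, 241, 243, 216, 92, 96, 98, 98, 98, 99, 98, 98, 99, 99, 99, 98, 98, 99, 99, 97, 97, 91, 143, 245, 243, 240, 204, 185, 83, 29, 33, 33, 34, 36, 38, 70, 83]
16.7167 [ 500.63 -167.25   37.43] [1.7993e+02 4.0000e-02 1.0416e+02] [0.18 0.26 0.03] 36.447141951190765 0.0
mm [-0.04 -1.28  0.93] units [-0.0002 -0.0064  0.0047] turn 0.0006577622601298572
```

>>> servo_tool([
  [0,-0.001,0,0,0.3],
  [0,-0.001,0,0,0.22],
  [0,-0.001,0,0,0.18],
  [0,-0.001,0,0,0.18],
  [0,-0.001,0,0,0.18],
  [0,-0.001,0,0,0.18],
], force=12)

```text
time_s: 17.22
ee_pos: [500.1, -167.7, 37.2]
ee_rot: [180.0, 0.0, 104.1]
force: [-1.0, -0.4, 4.1]
gripper_width: 22.3
gripper_force: 12.0
```

>>> servo_tool([
  [0,0,0.005,0,0.18],
  [0,0,0.01,0,0.18],
  [0,0,0.015,0,0.18],
  [0,0,0.02,0,0.18],
  [0,0,0.02,0,0.18],
])

```text
time_s: 17.63
ee_pos: [500.1, -167.7, 32.6]
ee_rot: [180.0, 0.0, 104.1]
force: [-0.8, -0.8, 6.0]
gripper_width: 22.0
gripper_force: 12.0
```

>>> servo_tool([
  [0,0,0.005,0,0.18],
  [0,0,0.01,0,0.18],
  [0,0,0.015,0,0.18],
  [0,0,0.02,0,0.18],
  [0,0,0.02,0,0.18],
])

```text
time_s: 18.05
ee_pos: [500.1, -167.7, 28.7]
ee_rot: [180.0, 0.0, 104.1]
force: [-1.0, -0.4, 6.4]
gripper_width: 21.8
gripper_force: 12.0
```

>>> servo_tool([
  [0.005,0,0,0,0.18],
  [0.01,0,0,0,0.18],
  [0.015,0,0,0,0.18],
  [0.02,0,0,0,0.18],
])

```text
time_s: 18.38
ee_pos: [499.3, -164.4, 29.0]
ee_rot: [180.0, 0.1, 104.1]
force: [-1.5, -2.3, 6.0]
gripper_width: 21.8
gripper_force: 12.0
```

>>> servo_tool([
  [0.005,0,0,0,0.18],
  [0.01,0,0,0,0.18],
  [0.015,0,0,0,0.18],
])

```text
time_s: 18.63
ee_pos: [498.5, -161.4, 28.9]
ee_rot: [180.0, 0.1, 104.2]
force: [-1.7, -2.3, 6.6]
gripper_width: 21.9
gripper_force: 12.0
```

>>> servo_tool([
  [0.01,0,0,0,0.18],
  [0.02,0,0,0,0.18],
  [0.03,0,0,0,0.18],
  [0.04,0,0,0,0.18],
  [0.045,0,0,0,0.18],
  [0.045,0,0,0,0.18],
])

```text
time_s: 19.13
ee_pos: [496.2, -152.4, 28.9]
ee_rot: [180.0, 0.1, 104.1]
force: [-1.3, -1.4, 6.2]
gripper_width: 21.9
gripper_force: 12.0
```

>>> servo_tool([
  [0.01,0,0,0,0.18],
  [0.02,0,0,0,0.18],
  [0.03,0,0,0,0.18],
  [0.03,0,0,0,0.18],
])

```text
time_s: 19.47
ee_pos: [494.7, -146.6, 28.9]
ee_rot: [180.0, 0.1, 104.2]
force: [-1.1, -1.4, 6.5]
gripper_width: 21.7
gripper_force: 12.0
```

>>> servo_tool([
  [0,0,0,0,0.25],
  [0,0,0,0,0.3],
  [0,0,0,0,0.35],
  [0,0,0,0,0.4],
  [0,0,0,0,0.4],
  [0,0,-0.05,0,0.4],
  [0,0,-0.15,0,0.4],
  [0,0,-0.25,0,0.4],
  [0,0,-0.3,0,0.4],
  [0,0,-0.3,0,0.4],
])

```text
time_s: 20.3
ee_pos: [496.4, -146.8, 91.4]
ee_rot: [179.7, 0.2, 104.1]
force: [0.4, -0.5, -0.6]
gripper_width: 36.6
gripper_force: 0.0
```

Run:
```python
from h import *
vision.grab_frame("wrist")
ci,im=snap("q");m=red(im)
print([ (v,*np.nonzero(m[v])[0][[0,-1]]) for v in range(140,260,4) if m[v].any()])
K=N-78*BY
for J in(20,22,24):
    for dz in(0,7):print(J,dz,[np.round(proj("wrist",np.r_[K+(J+b)*BY,z-dz],ci)[1],1) for b,z in((11,60),(11,92),(-11,92))], [np.round(proj("wrist",np.r_[K+J*BY+b*BX,92-dz],ci)[0],1) for b in(-11,11)])
```

```text
20.35 [ 495.3 -146.4   89.8] [1.7986e+02 9.0000e-02 1.0413e+02] [-17.7  17.4 105.   -0.   57.4 -31.9] [ 0.1  0.6 -0. ]
[(164, np.int64(307), np.int64(309)), (168, np.int64(306), np.int64(309)), (192, np.int64(246), np.int64(269)), (196, np.int64(245), np.int64(270)), (200, np.int64(244), np.int64(270)), (204, np.int64(244), np.int64(270)), (208, np.int64(244), np.int64(270)), (212, np.int64(244), np.int64(270)), (216, np.int64(245), np.int64(270)), (220, np.int64(245), np.int64(270)), (224, np.int64(246), np.int64(269))]
20 0 [np.float64(192.9), np.float64(205.6), np.float64(233.4)] [np.float64(242.4), np.float64(272.4)]
20 7 [np.float64(190.6), np.float64(202.5), np.float64(229.6)] [np.float64(242.9), np.float64(271.9)]
22 0 [np.float64(190.6), np.float64(203.0), np.float64(230.9)] [np.float64(242.4), np.float64(272.4)]
22 7 [np.float64(188.3), np.float64(200.0), np.float64(227.2)] [np.float64(242.8), np.float64(272.0)]
24 0 [np.float64(188.3), np.float64(200.3), np.float64(228.5)] [np.float64(242.3), np.float64(272.5)]
24 7 [np.float64(186.0), np.float64(197.4), np.float64(224.8)] [np.float64(242.8), np.float64(272.0)]
```

>>> servo_tool([
  [-0.08,0,0,0,0.2],
  [-0.15,0,0,0,0.1],
  [-0.175,0,0,0,0],
  [-0.175,0,0,0,0],
  [-0.175,0,0.08,0,0],
  [-0.175,0,0.16,0,0],
  [-0.175,0,0.24,0,0],
  [-0.175,0,0.28,0,0],
  [-0.175,0,0.28,0,0],
  [-0.175,0,0.28,0,0],
], force=5)

```text
time_s: 21.23
ee_pos: [502.8, -179.9, 32.4]
ee_rot: [-180.0, -0.0, 104.1]
force: [0.1, -0.2, 1.0]
gripper_width: 0.6
gripper_force: 0.0
```

>>> servo_tool([
  [0.01,0,0,0,0],
  [0.02,0,0,0,0],
  [0.03,0,0,0,0],
  [0.035,0,0,0,0],
  [0.035,0,0,0,0],
])

```text
time_s: 21.65
ee_pos: [502.0, -173.8, 33.4]
ee_rot: [179.9, 0.1, 104.2]
force: [-0.1, -1.6, 1.9]
gripper_width: 0.6
gripper_force: 1.0
```

```bash
cat >> h.py <<'E'
def knob(J,name):
    ci,im=snap(name);m=red(im)
    rr=[(v,*np.nonzero(m[v])[0][[0,-1]].tolist()) for v in range(100,260) if (m[v]>0).sum()>8]
    print(rr[0],rr[len(rr)//2],rr[-1])
    g=im[:,258].astype(int);print([tuple(g[v]) for v in range(rr[0][0]-2,rr[0][0]+26,2)])
    K=N-78*BY
    for dz in(0,7):print(dz,[np.round(proj("wrist",np.r_[K+(J+b)*BY,z-dz],ci)[1],1) for b,z in((11,60),(11,92),(-11,92))],[np.round(proj("wrist",np.r_[K+(J+11)*BY+b*BX,92-dz],ci)[0],1) for b in(-11,11)])
E
python3 -c "
from h import *;knob(22,'r')"
```

```text
21.65 [ 502.  -173.8   33.4] [1.7992e+02 1.1000e-01 1.0417e+02] [-2.030e+01  2.220e+01  1.072e+02 -1.000e-01  5.050e+01 -3.440e+01] [-0.1 -1.6  1.9]
(172, 245, 271) (196, 238, 276) (220, 253, 264)
[(np.int64(209), np.int64(205), np.int64(214)), (np.int64(185), np.int64(93), np.int64(97)), (np.int64(180), np.int64(31), np.int64(29)), (np.int64(180), np.int64(34), np.int64(32)), (np.int64(181), np.int64(34), np.int64(30)), (np.int64(183), np.int64(37), np.int64(33)), (np.int64(192), np.int64(37), np.int64(34)), (np.int64(215), np.int64(40), np.int64(36)), (np.int64(225), np.int64(43), np.int64(40)), (np.int64(227), np.int64(45), np.int64(42)), (np.int64(228), np.int64(45), np.int64(41)), (np.int64(228), np.int64(45), np.int64(41)), (np.int64(227), np.int64(45), np.int64(42)), (np.int64(226), np.int64(45), np.int64(40))]
0 [np.float64(172.1), np.float64(185.8), np.float64(225.6)] [np.float64(236.1), np.float64(279.1)]
7 [np.float64(169.7), np.float64(182.3), np.float64(220.7)] [np.float64(237.0), np.float64(278.2)]
```

>>> servo_tool([
  [0.005,0,0,0,0],
  [0.01,0,0,0,0],
  [0.015,0,0,0,0],
  [0.015,0,0,0,0],
])

```text
time_s: 22.03
ee_pos: [501.1, -170.5, 33.0]
ee_rot: [179.9, 0.0, 104.1]
force: [0.2, -1.9, 1.9]
gripper_width: 0.6
gripper_force: 1.5
```

```bash
cat >> h.py <<'E'
def kn():
    s=state();ci=vision.camera_info("wrist");im=vision.grab_frame("wrist");m=red(im)
    p=im[:,250:267,0].mean(1).astype(float);r=np.nonzero((m[:,250:267]>0).mean(1)>.5)[0]
    v=next(i for i in range(r[0]+4,r[0]+30) if p[i]>204);e=v-(p[v]-204)/(p[v]-p[v-1])
    row=np.nonzero(m[205])[0];P=pt("wrist",258,e,85,ci)[:2]
    f=s['force'];print("t",s['time_s'],"push",(-(f[:2]@BY)).round(1),"fz",f[2].round(1),"tool y",((s['ee_pos'][:2]-N)@BY).round(2),"first",r[0],"edge",e.round(2),"w@205",row[0],row[-1],"J(z85)",((P-N)@BY+78-11).round(1))
E
python3 -c "
from h import *;kn()"
```

```text
t 22.0333 push 1.9 fz 1.9 tool y -81.16 first 173 edge 183.2 w@205 239 277 J(z85) 25.0
```

>>> servo_tool([
  [0.004,0,0,0,0],
  [0.008,0,0,0,0],
  [0.01,0,0,0,0],
])

```text
time_s: 22.33
ee_pos: [500.5, -168.5, 32.8]
ee_rot: [180.0, 0.0, 104.1]
force: [1.7, -3.3, 2.9]
gripper_width: 0.6
gripper_force: 1.8
```

```bash
python3 -c "
from h import *;kn()"
```

```text
t 22.3333 push 3.6 fz 2.9 tool y -79.1 first 173 edge 183.27 w@205 239 277 J(z85) 27.0
```

>>> servo_tool([
  [0.004,0,0,0,0],
  [0.008,0,0,0,0],
  [0.008,0,0,0,0],
])

```text
time_s: 22.63
ee_pos: [499.9, -166.7, 32.7]
ee_rot: [180.0, -0.0, 104.1]
force: [1.2, -2.1, 1.2]
gripper_width: 0.7
gripper_force: 1.5
```

```bash
python3 -c "
from h import *;kn()"
```

```text
t 22.6333 push 2.3 fz 1.2 tool y -77.2 first 173 edge 183.32 w@205 239 277 J(z85) 28.9
```

>>> servo_tool([
  [0.004,0,0,0,0],
  [0.008,0,0,0,0],
  [0.008,0,0,0,0],
])

```text
time_s: 22.93
ee_pos: [499.4, -165.2, 32.6]
ee_rot: [180.0, -0.0, 104.1]
force: [2.6, -3.6, 1.9]
gripper_width: 0.5
gripper_force: 1.6
```

```bash
python3 -c "
from h import *;kn()"
```

```text
t 22.9333 push 4.1 fz 1.9 tool y -75.64 first 173 edge 183.33 w@205 239 277 J(z85) 30.5
```

>>> servo_tool([
  [0.004,0,0,0,0],
  [0.008,0,0,0,0],
  [0.008,0,0,0,0],
])

```text
time_s: 23.23
ee_pos: [498.4, -163.3, 32.5]
ee_rot: [-179.9, -0.1, 104.1]
force: [1.1, -2.4, 1.6]
gripper_width: 0.4
gripper_force: 1.0
```

```bash
python3 -c "
from h import *;kn()"
```

```text
t 23.2333 push 2.6 fz 1.6 tool y -73.53 first 173 edge 183.54 w@205 240 278 J(z85) 32.4
```

>>> servo_tool([
  [0.004,0,0,0,0],
  [0.008,0,0,0,0],
  [0.008,0,0,0,0],
])

```text
time_s: 23.53
ee_pos: [497.1, -161.3, 32.0]
ee_rot: [-179.9, -0.1, 104.1]
force: [1.0, -0.8, -0.6]
gripper_width: 0.6
gripper_force: 0.0
```

```bash
python3 -c "
from h import *;kn()"
```

```text
t 23.5333 push 1.0 fz -0.6 tool y -71.27 first 175 edge 185.74 w@205 240 280 J(z85) 33.5
```

>>> servo_tool([
  [-0.03,0,0,0,0],
  [-0.08,0,0,0,0],
  [-0.08,0,0,0,0],
  [-0.08,0,-0.1,0,0],
  [-0.08,0,-0.2,0,0],
  [-0.08,0,-0.3,0,0],
  [-0.08,0,-0.3,0,0],
  [-0.08,0,-0.3,0,0],
])

```text
time_s: 24.25
ee_pos: [503.1, -178.3, 93.4]
ee_rot: [179.9, 0.1, 104.1]
force: [-0.5, -0.2, -0.2]
gripper_width: 0.9
gripper_force: 0.0
```

Run:
```python
from h import *
vision.grab_frame("wrist");vision.grab_frame("wrist")
ci,im=snap("t");m=red(im)
rr=[(v,*np.nonzero(m[v])[0][[0,-1]].tolist()) for v in range(100,300) if (m[v]>0).sum()>8];print(rr[::4])
p=im[:,250:267,0].mean(1).round().astype(int);print(rr[0][0],p[rr[0][0]-2:rr[0][0]+30].tolist())
K=N-78*BY
for J in(32,33,34,35,36):
    for dz in(0,7):print(J,dz,[np.round(proj("wrist",np.r_[K+(J+b)*BY,z-dz],ci)[1],1) for b,z in((11,60),(11,92),(-11,92))],[np.round(proj("wrist",np.r_[K+J*BY+b*BX,92-dz],ci)[0],1) for b in(-11,11)])
# nest front edge / carriage
g=cv2.cvtColor(im,cv2.COLOR_RGB2GRAY)
for J in(33,35):print("nest front inner",J,np.round(proj("wrist",np.r_[N+(29+J)*BY,55],ci),1),"plug front",np.round(proj("wrist",np.r_[N+(27+J)*BY,66],ci),1))
for u in(248,264):print(u,g[60:135,u].tolist())
```

```text
24.35 [ 501.7 -177.7   91.7] [-1.7991e+02 -6.0000e-02  1.0411e+02] [-20.7  18.7 102.7  -0.   58.7 -34.8] [ 0.3  0.2 -0. ]
[(137, 248, 309), (141, 245, 273), (145, 244, 274), (149, 245, 274), (153, 245, 274), (157, 245, 274), (161, 245, 274), (165, 245, 274), (217, 204, 212)]
137 [180, 177, 172, 172, 179, 197, 211, 217, 219, 222, 222, 221, 221, 221, 221, 221, 220, 220, 220, 219, 219, 219, 219, 219, 218, 217, 217, 217, 217, 217, 217, 214]
32 0 [np.float64(139.7), np.float64(144.6), np.float64(175.5)] [np.float64(243.7), np.float64(275.1)]
32 7 [np.float64(138.7), np.float64(143.4), np.float64(173.3)] [np.float64(244.2), np.float64(274.6)]
33 0 [np.float64(138.4), np.float64(143.2), np.float64(174.1)] [np.float64(243.7), np.float64(275.1)]
33 7 [np.float64(137.5), np.float64(142.0), np.float64(172.0)] [np.float64(244.2), np.float64(274.6)]
34 0 [np.float64(137.2), np.float64(141.7), np.float64(172.7)] [np.float64(243.7), np.float64(275.2)]
34 7 [np.float64(136.3), np.float64(140.6), np.float64(170.6)] [np.float64(244.1), np.float64(274.6)]
35 0 [np.float64(135.9), np.float64(140.3), np.
[... 538 characters left out ...]
 196, 196, 194, 185, 165, 146, 139, 137, 137, 137, 138, 136, 138, 136, 137, 136, 141, 190, 241, 248, 245, 237, 203, 158, 140, 149, 156, 144, 136, 136, 138, 137, 136, 135, 136, 136, 136, 136, 136, 137, 136, 135, 135, 135, 136, 136, 137, 136, 136, 135, 134, 134, 135, 134, 134, 133, 134, 134, 134, 134, 134, 134, 135, 135]
264 [201, 200, 200, 199, 198, 199, 197, 195, 193, 201, 224, 237, 239, 240, 240, 240, 240, 240, 240, 240, 240, 240, 240, 239, 241, 241, 239, 236, 244, 255, 255, 255, 255, 255, 248, 242, 242, 242, 242, 242, 242, 242, 242, 242, 242, 242, 243, 242, 238, 233, 233, 207, 161, 135, 135, 136, 136, 135, 137, 136, 135, 133, 134, 140, 150, 150, 143, 134, 133, 134, 134, 134, 133, 141, 165]
```

Run:
```python
from h import *
import pickle
ci=pickle.load(open("t.pkl","rb"));im=cv2.imread("pics/t.png")[:,:,::-1].copy()
m,_=blobs(im,(18,90,60),(36,255,255));m[:,:230]=0;m[:,290:]=0
for v in range(20,110,6):
    k=np.nonzero(m[v])[0]
    if len(k):
        L,R=[pt("wrist",a,v,64,ci)[:2]-N for a in(k[0]-.5,k[-1]+.5)];print(v,(L@BX).round(1),(R@BX).round(1),(L@BY).round(1)-35)
```

```text
38 -12.9 12.5 11.399999999999999
44 -13.7 13.3 6.399999999999999
50 -13.7 13.3 1.5
56 -13.7 12.5 -3.3999999999999986
62 -12.9 11.7 -8.2
68 -12.1 10.9 -13.0
74 -11.4 10.9 -17.8
80 -7.5 7.1 -22.6
86 -6.8 6.3 -27.4
```

The plug is still centred in the nest at carriage position about 35 mm, the knob reads as fully up, and the gripper touches nothing, so I'm handing in.

```bash
python3 -c "
from workcell import job_done;print(job_done())"
```

```text
the job is handed in; nothing more can be done
None
```

The yellow plug lies in the nest with its contact end towards the lens, the carriage is about 35 mm towards the lens, the knob has popped up in the next hole, and the arm is clear of everything; I handed the job in at about 24 s of the 58 s allowed.

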